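Jack up the filling machine and hold it

ROBOT

A 6-joint arm with a two-finger parallel gripper is mounted at the origin on the work surface. World frame = base frame: x ahead of the robot, y to its left, z up, the work surface at z = 0. Lengths are in mm, angles in rad, forces in N, time in s.
With the tool pointing down it reaches from about 300 to 875 mm from the base axis. Payload 6.4 kg.
Tool frame: the origin (TCP) lies midway between the tips of the shut fingers; the grasp point (between the pads) lies 19 mm behind it; z points along the fingers, y is the direction in which the jaws open and shut (so a half turn about z gives the same grasp; the last joint's range is limited). The gripper opens to 88 mm and grips with 3 to 60 N. Pads are 18 mm wide; open, the fingers measure 123 mm over their backs; the gripper's body (75 mm by 187 mm) begins 45 mm behind the grasp point.
Start: joints at [-1.334, 0.181, 1.607, -0, 1.354, -0.206], TCP at [246.388, -519.552, 238.714] pointing down, gripper open.
Joint ranges: [-2.99, 2.99], [-0.89, 2.07], [0.3, 2.58], [-1.14, 4.28], [0, 2.63], [-3.12, 3.12]. Speed limits (rad/s): [2.57, 2.57, 3.01, 3.14, 3.14, 3.14].

INTERFACE

Orientations are given as a rotation vector (axis times angle).
In Python, from plant import readout, vision, manip gives the robot as it stands.
- The arm moves only by the tool jog_arm, never from a script. Its argument "rows" is a list of rows, each a list of 6 numbers: the shift along the tool's x, y, z as a fraction of full scale, then the turn, a rotation vector about the tool's x, y, z as a fraction of full scale. In form: [[dx, dy, dz, wx, wy, wz], ...]. A call has 1 to 12 rows; each row shifts and turns the commanded pose from where the row before left it, along the tool's axes as they then stand; what a row does not reach is not made up. Full scale, the value 1, is 0.2 m for a shift and 360 degrees for a turn. A row lasts 1/10 s, in which the tool goes at most 50 mm and 8.59 degrees, less where a joint would pass 70% of its speed; a pose out of reach is approached as far as the arm can. A call with a number of a shift or a turn outside -1 to 1 is refused whole. A call with a gripper value outside its range is refused whole. "gripper" is the opening, from 0 (shut) to 1 (fully open), set as the call begins (left out, the last holds). The fingers move at their own pace and stop on an object; the grip force is fixed at half the most. Time passes only in rows, so rows that do not move let the fingers close. It gives the time, the measured TCP pose, the force and the opening at its end, in the units of the state.
- readout.get_obs(): the state, without advancing time (a new reading comes with each control period).
- vision.get_image(name): name is "side" or "top" or "wrist"; returns a dict with "image" (400x640x3 uint8, red, green, blue), "z_map" (400x640 float32, mm along the optical axis (not along the pixel's ray), 0 where there is no reading), "fx", "fy", "cx", "cy" (pixels), "world_to_cam" (4x4, takes a point from world to camera coordinates). Camera axes: x right, y down, z forward; pixel columns grow to the right and rows downward; lengths in mm; the calibration is good to about 2 mm. A picture is of the moment at which its call begins.
- manip.close_job(): hands the job in, once; it reports no verdict.
The state is a dict: "clock": time; "q": joint angles; "joint_velocities": joint speeds; "joint_efforts": joint torques, N m; "ee_pos": TCP position; "eef_rot": TCP orientation; "contact_force": force on the tool from outside, world axes, zero at the start; "torque": the same for the moment, N m; "opening": opening from 0.0 (shut) to 1.0 (fully open).
Only numpy, scipy, OpenCV 4.12 (cv2) and the standard library are available. Lean on these libraries where they do the work, as an engineer would, in place of code of your own. Each camera call takes 0.05 s, during which the arm holds its last target.

TASK

The rubber feet on the lug side of the filling machine are to be changed: slide the small ratchet jack over so that its saddle stands centred under the marked jacking lug, push the steel end of the handle bar well into the jack's handle socket, and pump the handle in full strokes until both feet on that side hang about a centimetre clear of the bench with the handle pressed down. Finish while still gripping the bar and holding the handle down at the bottom of the stroke, so that the machine stays up at that height; do not let go. Lift the machine only with the jack, do not push it or shift it along the bench with the arm, and leave the bottles, bowl, spanner and other things where they are.

Things in the scene. Friction and masses are not known exactly. Their poses are not given: they have to be found in the camera images.
- machine: Bench-top bottle filler, 6.5 kg, loose on four rubber feet. Origin on the bench under the chassis centre, z up. Chassis 240 (x) x 230 (y) mm, z 20 to 125 mm; column and dosing head above it to 318 mm. The jacking lug sticks 58 mm out of the middle of its -y side: 58 mm wide, 10 mm thick, top at z = 112 mm.
- lift_pad (a point): Centre of the underside of the round pad (30 mm dia) below the jacking lug, 96 mm above the bench and 40 mm out from the chassis side; directly above it the lug's top bears the mark, a raised ring with a cross.
- foot_a (a point): Underside of the rubber foot (32 mm dia) on the lug's side of the machine, machine x = -95 mm; height 0 while it stands on the bench. Raising the pad by 10 mm raises this foot by about 7 mm.
- foot_b (a point): The other foot on the lug's side, machine x = +95 mm.
- jack: Small ratchet jack, 0.95 kg. Origin on the bench under the saddle centre; x points from handle socket to saddle. Base 70 mm wide, x -140 to +40, 8 thick. Two cheeks, 42 mm over both, x -106 to -38, up to z 120: grip them across y at x -85, z 95 to 105; in front the housing is 68 high. Slide it on its base: the saddle then passes 6 mm below the pad (the lug bars lifting it much).
- saddle (a point): Centre of the top face of the jack's round saddle (44 mm dia), on the lifting ram; 90 mm above the bench when lowered.
- socket_mouth (a point): Open end of the handle socket: square tube, bore 15 x 15 mm, 66 mm deep, opening to jack -x; a flare stands 10 mm farther out, about 22 mm wide. At rest level, 105 mm above the bench, 136 mm behind the saddle centre. Its x axis points into the socket, which swings on a level pin lying 86 mm farther in on that axis.
- lever (a joint): Angle of the handle socket (rad): 0 level at rest, 0.30 at the bottom stop, growing as the bar's outer end is pressed down. A return spring raises it (about 2 N upward at the bar's grip; some 15 N are needed there to lift the machine).
- ram (a joint): Saddle height above its lowest position (m), 0 to 0.030. A full down stroke lifts it about 13 mm; as the handle comes up it drops back to the last ratchet step (8, 16, 24 mm, up to 1 mm less under load). The handle must come right up (below 0.02 rad) for the pawl to take the next tooth.
- bar: The jack's loose handle bar, 250 mm long, 150 g, lying on the bench. x runs along it towards the steel end: from x = -125 to -25 mm a rubber grip, 14 x 14 mm square, from -25 to +125 mm a round steel rod, 13 mm dia, for the socket. Origin under mid-length, axis 7 mm above the bench. It balances at x = -33 mm.
- bar_tip (a point): Centre of the steel end face, x = +125 mm on the bar's axis.
- bar_grip (a point): Point on the bar's axis in the rubber grip, x = -55 mm.
- bottle_a: small amber glass bottle, white cap, 44 mm dia x 95 mm; bystander. Origin under its middle
- bottle_b: a second one, the same. Origin under its middle
- jar: white jar with white cap, 60 mm dia x 70 mm; bystander. Origin under its middle
- new_foot_a: spare rubber foot, 32 mm dia x 20 mm, standing loose on the bench; bystander. Origin under its middle
- new_foot_b: a second spare foot, the same. Origin under its middle
- spanner: 150 mm spanner lying on the bench; bystander. Origin under its middle
- bowl: white ceramic bowl, 150 mm dia x 55 mm; bystander. Origin under its middle

How it is judged (in metres and radians):
On the way, in this order (a step that is already met when the one before it is completed fails the run):
1. the saddle stands under the lift pad and the bar is in the socket, handle still up (horizontal distance between saddle and lift_pad below 0.012 m and x of bar_tip in the frame of socket_mouth above 0.04 m and angle between the x axis of bar and the x axis of socket_mouth, either way round below 0.15 rad and value of joint lever below 0.1 rad and value of joint ram below 0.004 m and angle between jack's own z axis and vertical below 0.06 rad), for 0.2 s.
2. a stroke has been pumped: handle up again, the ratchet carries the machine (horizontal distance between saddle and lift_pad below 0.012 m and x of bar_tip in the frame of socket_mouth above 0.04 m and value of joint ram above 0.006 m and value of joint lever below 0.08 rad and contact force between jack and machine above 5 N), for 0.05 s.
At the end, for the whole second after the job is handed in: Both lug-side feet at least 8.5 mm off the bench; lever held above 0.22 rad by fingers gripping the bar (over 2 N), bar 40 mm or more in the socket; saddle within 12 mm of the pad, carrying over 8 N; arm and bar off the machine, which is at rest and, like all bystanders, within 30 mm of its start (height (world z) of each of foot_a, foot_b above 0.0085 m and value of joint lever above 0.22 rad and horizontal distance between saddle and lift_pad below 0.012 m and x of bar_tip in the frame of socket_mouth above 0.04 m and contact force between the fingers and bar above 2 N and contact force between jack and machine above 8 N and contact force between each of the arm, the fingers, bar and machine below 0.5 N and linear speed of machine below 0.02 m/s and distance of each of machine, bottle_a, bottle_b, jar, new_foot_a, new_foot_b, spanner, bowl from where it was at the start of the episode below 0.03 m); the arm keeps its last pose, push and grip.
It fails at once if the arm pushes on the machine (over 4 N) (contact force between any of the arm, the fingers and machine above 4 N).
It fails at once if the machine is shifted by 30 mm (distance of machine from where it was at the start of the episode above 0.03 m).
It fails at once if the jack falls over (angle between jack's own z axis and vertical above 0.6 rad).
It fails at once if a bystander is moved by 30 mm (distance of any of bottle_a, bottle_b, jar, new_foot_a, new_foot_b, spanner, bowl from where it was at the start of the episode above 0.03 m).
It also fails if it takes over 72 s, if anything falls off the work surface, if the arm or the gripper's body presses on something with over 40 N, if the wrist force passes 120 N, or if a joint passes its speed limit or range.

## Working session

There is one attempt and no reset: what is moved stays moved. The work goes in short steps, Python scripts to look and compute and a tool call to move; the robot and the scene stay as the last step left them, time stands still between calls to the robot, and variables do not carry over. Pictures are saved under pics/ and viewed, and the job is handed in when it is done.

Besides the shell and the picture viewer there is one more tool, called after "Request:" by a JSON object that holds its "fn" and its "kwargs", one argument or row to a line. jog_arm: Moves the arm, as the interface text tells. Shift numbers are shares of 0.2 m and turn numbers shares of 360 degrees, none past 1 either way. Its arguments: {"type":"object","properties":{"rows":{"type":"array"},"gripper":{"type":"number"}},"required":["rows"]}

```bash
ls; mkdir -p pics
python3 - <<'E'
from plant import readout, vision, manip
import cv2
print(readout.get_obs())
for n in ["side","top","wrist"]:
    d=vision.get_image(n); cv2.imwrite(f"pics/{n}0.png",d["image"][:,:,::-1])
    print(n,d["fx"],d["cx"],d["cy"],d["world_to_cam"].round(3).tolist())
E
```

```text
pics
{'clock': 0.0, 'q': array([-1.33435816e+00,  1.81502372e-01,  1.60798565e+00, -3.54512258e-05,
        1.35384442e+00, -2.06295998e-01]), 'joint_velocities': array([-5.66492213e-04, -9.47943798e-04, -1.73178235e-04, -1.49489528e-03,
       -6.22964884e-04,  7.42987102e-05]), 'joint_efforts': array([-1.20256202e-03, -4.33874416e+01, -3.41849256e+01,  7.00868270e-02,
        3.84139235e-02, -1.17958070e-04]), 'ee_pos': array([ 246.21499415, -519.01888501,  237.84271192]), 'eef_rot': array([-3.06323286e+00, -6.89409130e-01,  9.54973260e-05]), 'contact_force': array([-0.26766919, -0.04573209, -0.37695466]), 'torque': array([-0.00232649, -0.02865569, -0.02826928]), 'opening': 1.0003365915569322}
side 413.6567424890342 316.4826641628412 190.86541476678275 [[-0.958, -0.287, -0.008, 541.82], [-0.216, 0.738, -0.64, 197.163], [0.189, -0.611, -0.769, 1175.204], [0.0, 0.0, 0.0, 1.0]]
top 414.6388205072219 322.5636161769142 194.63485380135694 [[-0.027, -0.999, 0.028, -10.68], [-0.998, 0.026, -0.051, 570.017], [0.05, -0.029, -0.998, 1168.932], [0.0, 0.0, 0.0, 1.0]]
wrist 355.3107782319809 318.08366208191774 199.26166050463158 [[0.429, -0.903, -0.001, -574.705], [-0.862, -0.409, 0.299, -40.858], [-0.271, -0.127, -0.954, 391.021], [0.0, 0.0, 0.0, 1.0]]
```

View pics/side0.png

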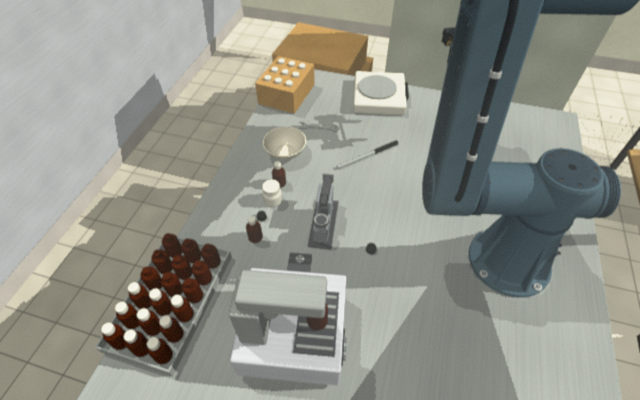

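View pics/top0.png

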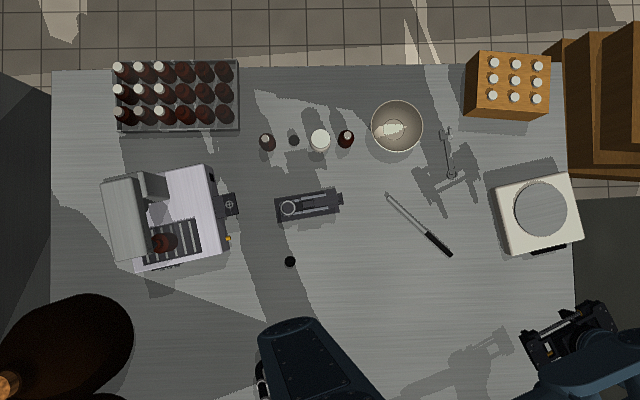

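View pics/wrist0.png

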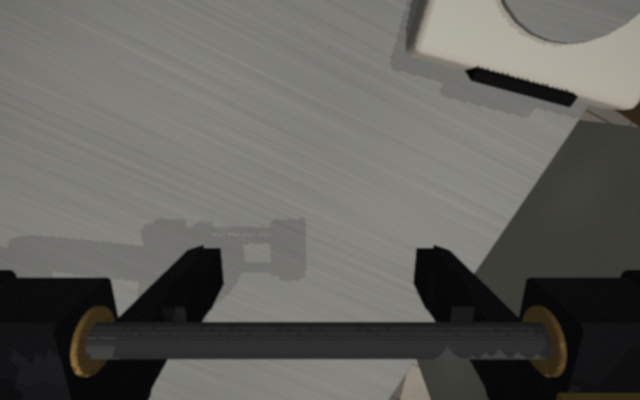

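```bash
cat > h.py <<'E'
import numpy as np, cv2
from plant import readout, vision, manip
def cloud(d):
    z=d["z_map"].astype(float); v,u=np.mgrid[0:z.shape[0],0:z.shape[1]]
    P=np.stack([(u-d["cx"])/d["fx"]*z,(v-d["cy"])/d["fy"]*z,z],-1)
    M=np.linalg.inv(d["world_to_cam"]); W=P@M[:3,:3].T+M[:3,3]
    W[z<=0]=np.nan; return W
def proj(d,p):
    c=d["world_to_cam"]@np.r_[p,1]; return c[0]/c[2]*d["fx"]+d["cx"],c[1]/c[2]*d["fy"]+d["cy"]
E
python3 - <<'E'
from h import *
import pickle
for n in ["top","side"]:
    d=vision.get_image(n); pickle.dump(d,open(n+"0.pkl","wb"))
    W=cloud(d)
    if n=="top":
        im=cv2.resize(d["image"][120:280,90:470,::-1],None,fx=2.1,fy=2.1,interpolation=cv2.INTER_CUBIC); cv2.imwrite("pics/topz.png",im)
        for (u,v) in [(230,204),(288,208),(310,204),(335,199),(388,195),(450,255),(420,226),(290,262),(300,300),(215,185)]: print((u,v),W[v,u].round(1))
    else:
        im=cv2.resize(d["image"][120:390,220:420,::-1],None,fx=2.2,fy=2.2,interpolation=cv2.INTER_CUBIC); cv2.imwrite("pics/sidez.png",im)
E
```

```text
(230, 204) [546.3 217.7 115.8]
(288, 208) [532.4  69.2  94.4]
(310, 204) [540.9  10.6 115.3]
(335, 199) [552.3 -54.9 115.5]
(388, 195) [ 564.3 -215.8    0.9]
(450, 255) [ 387.2 -386.4   10.9]
(420, 226) [ 472.5 -302.7   12.3]
(290, 262) [381.7  71.3  17.5]
(300, 300) [272.3  46.2   4.2]
(215, 185) [602.8 273.2  38.9]
```

View pics/topz.png

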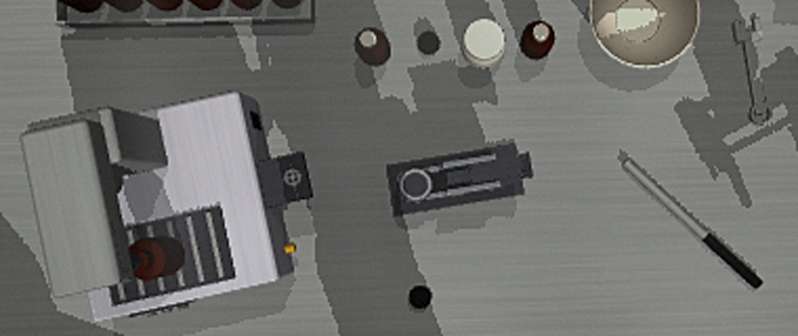

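View pics/sidez.png

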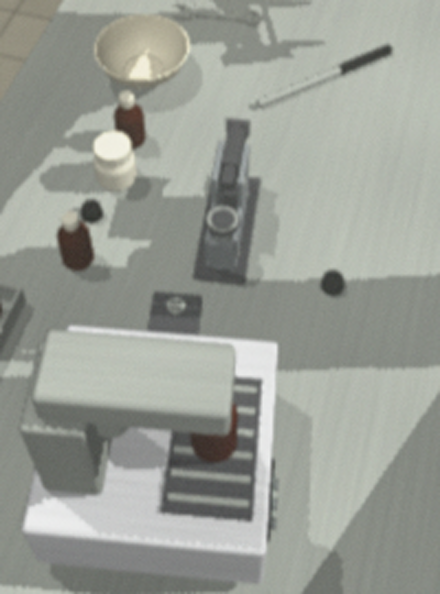

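```bash
cat >> h.py <<'E'
def ray(d,u,v,z):
    M=np.linalg.inv(d["world_to_cam"]); r=M[:3,:3]@np.array([(u-d["cx"])/d["fx"],(v-d["cy"])/d["fy"],1]); o=M[:3,3]
    return o+r*(z-o[2])/r[2]
E
python3 - <<'E'
from h import *
import pickle
T=pickle.load(open("top0.pkl","rb"));S=pickle.load(open("side0.pkl","rb"))
f=lambda u,v:(90+u/2.1-.26,120+v/2.1-.26)
g=lambda u,v:(220+u/2.2-.27,120+v/2.2-.27)
print("mark T",ray(T,*f(292,177),113),"S",ray(S,*g(176,305),113))
print("saddle T",ray(T,*f(415,184),90),"S",ray(S,*g(222,219),90))
print("bar tip T",ray(T,*f(622,155),7),"S",ray(S,*g(254,107),7))
print("bar end T",ray(T,*f(758,286),7),"S",ray(S,*g(390,50),7))
print("socket end T",ray(T,*f(532,165),113),"S",ray(S,*g(238,120),113))
print("chassis edge T",ray(T,*f(243,92),125),ray(T,*f(277,280),125))
for n,d in [("T",T),("S",S)]:
    W=cloud(d)
    x,y,z=W[...,0],W[...,1],W[...,2]
    reg=(x>470)&(x<620)&(y>-110)&(y<130)
    for lo,hi in [(97,135),(60,135),]:
        m=reg&(z>lo)&(z<hi); p=W[m][:,:2].astype(np.float32); r=cv2.minAreaRect(p); print(n,lo,m.sum(),r,np.median(W[m][:,2]))
    reg=(x>380)&(x<580)&(y>-400)&(y<-200)&(z>4.5+ (0))&(z<25)
    p=W[reg][:,:2].astype(np.float32); print("bar",cv2.minAreaRect(p),reg.sum())
    # jack base front edge / lug
    reg=(x>480)&(x<620)&(y>190)&(y<235)&(z>90)&(z<125); print("lug",cv2.minAreaRect(W[reg][:,:2].astype(np.float32)))
E
```

```text
mark T [546.45802697 221.40966816 113.        ] S [542.56960748 222.86586969 113.        ]
saddle T [534.2783889   71.13398149  90.        ] S [530.5202857  74.1671301  90.       ]
bar tip T [ 568.36354074 -208.82021093    7.        ] S [ 559.62723771 -200.47772501    7.        ]
bar end T [ 384.04337743 -389.60915931    7.        ] S [ 380.56871846 -384.0366802     7.        ]
socket end T [553.61349822 -76.27774261 113.        ] S [551.52697023 -75.17443411 113.        ]
chassis edge T [651.94866113 277.17951152 125.        ] [421.35471877 239.12881138 125.        ]
T 97 540 ((546.62744140625, -21.135719299316406), (44.60598373413086, 106.60804748535156), 7.283135890960693) 117.57993836136723
T 60 838 ((542.7783813476562, 10.323814392089844), (44.58910369873047, 170.0965576171875), 7.799893856048584) 115.22942752007611
bar ((479.6219482421875, -299.5274658203125), (199.25418090820312, 198.95118713378906), 0.3936869502067566) 596
lug ((546.34716796875, 221.47158813476562), (57.72494125366211, 37.888023376464844), 11.94597053527832)
S 97 431 ((544.4454345703125, -17.802570343017578), (43.25002670288086, 110.24746704101562), 10.485251426696777) 116.07711749051998
S 60 763 ((538.4598388671875, 11.905723571777344), (43.397789001464844, 172.14149475097656), 8.315391540527344) 106.79433095339311
bar ((476.5906066894531, -302.438720703125), (193.46719360351562, 192.2577362060547), 0.15012584626674652) 303
lug ((543.4359130859375, 218.18002319335938), (61.92873764038086, 32.696475982666016), 0.8145887851715088)
```

```bash
cat >> h.py <<'E'
from scipy.spatial.transform import Rotation as Ro
def down(yaw): 
    c,s=np.cos(np.radians(yaw)),np.sin(np.radians(yaw)); return np.array([[c,s,0],[s,-c,0],[0,0,-1.]])
def delta(pos,R1,n=1,p0=None,R0=None):
    o=readout.get_obs(); p=o["ee_pos"] if p0 is None else np.array(p0); R=Ro.from_rotvec(o["eef_rot"]).as_matrix() if R0 is None else R0
    d=R.T@(np.array(pos)-p)/200; w=Ro.from_matrix(R.T@R1).as_rotvec()/(2*np.pi)
    np.set_printoptions(suppress=True,precision=4)
    print("total shift",d,"turn",w,"| per row",d/n,w/n)
def st():
    o=readout.get_obs(); R=Ro.from_rotvec(o["eef_rot"]).as_matrix()
    print(o["clock"],o["ee_pos"].round(1),"xaxis",R[:,0].round(3),"zaxis",R[:,2].round(3),"yaw",np.degrees(np.arctan2(R[1,0],R[0,0])).round(2),o["contact_force"].round(1),o["opening"].round(3),o["q"].round(2))
E
python3 - <<'E'
from h import *
st(); delta([543.8,-11.6,238],down(97.7),12)
delta([543.8,-11.6,238],down(97.7),10)
E
```

```text
Traceback (most recent call last):
  File "h.py", line 23, in st
    print(o["clock"],o["ee_pos"].round(1),"xaxis",R[:,0].round(3),"zaxis",R[:,2].round(3),"yaw",np.degrees(np.arctan2(R[1,0],R[0,0])).round(2),o["contact_force"].round(1),o["opening"].round(3),o["q"].round(2))
                                                                                                                                                                           ^^^^^^^^^^^^^^^^^^
AttributeError: 'float' object has no attribute 'round'
```

```bash
sed -i 's/o\["opening"\].round(3)/round(o["opening"],3)/' h.py
python3 - <<'E'
from h import *
st(); delta([543.8,-11.6,238],down(97.7),14)
E
```

```text
0.25 [ 246.3 -519.3  238.3] xaxis [0.904 0.429 0.   ] zaxis [-0.     0.001 -1.   ] yaw 25.37 [-0.5  0.  -0.2] 1.001 [-1.33  0.18  1.61  0.    1.35 -0.21]
total shift [ 2.4316 -1.6564  0.0032] turn [-0.0001 -0.0001 -0.2009] | per row [ 0.1737 -0.1183  0.0002] [-0.     -0.     -0.0144]
```

Request:
{"fn": "jog_arm", "kwargs": {
  "rows": [
    [0.15,-0.1,0,0,0,0],
    [0.15,-0.1,0,0,0,0],
    [0.15,-0.1,0,0,0,0],
    [0.15,-0.1,0,0,0,0],
    [0.15,-0.1,0,0,0,0],
    [0.15,-0.1,0,0,0,0],
    [0.15,-0.1,0,0,0,0],
    [0.15,-0.1,0,0,0,0],
    [0.15,-0.1,0,0,0,0],
    [0.15,-0.1,0,0,0,0],
    [0.15,-0.1,0,0,0,0],
    [0.15,-0.1,0,0,0,0]
  ],
  "gripper": 1
}}

```text
clock: 1.45
ee_pos: [469.4, -147.1, 238.8]
eef_rot: [3.065, 0.69, 0.0]
contact_force: [1.2, -0.3, 0.7]
opening: 1.004
```

Request:
{"fn": "jog_arm", "kwargs": {
  "rows": [
    [0.15,-0.1,0,0,0,0],
    [0.15,-0.1,0,0,0,0],
    [0.15,-0.1,0,0,0,0],
    [0.15,-0.1,0,0,0,0],
    [0.03,-0.056,0,0,0,-0.021],
    [0,0,0,0,0,-0.02],
    [0,0,0,0,0,-0.02],
    [0,0,0,0,0,-0.02],
    [0,0,0,0,0,-0.02],
    [0,0,0,0,0,-0.02],
    [0,0,0,0,0,-0.02],
    [0,0,0,0,0,-0.02]
  ]
}}

```text
clock: 2.65
ee_pos: [543.5, -12.0, 238.6]
eef_rot: [-2.341, -2.094, 0.0]
contact_force: [0.8, 1.2, -0.0]
opening: 0.999
```

Request:
{"fn": "jog_arm", "kwargs": {
  "rows": [
    [0,0,0.1,0,0,-0.02],
    [0,0,0.1,0,0,-0.02],
    [0,0,0,0,0,0],
    [0,0,0,0,0,0]
  ]
}}

```text
clock: 3.05
ee_pos: [543.5, -12.0, 198.8]
eef_rot: [-2.07, -2.362, 0.001]
contact_force: [0.0, 0.3, -0.1]
opening: 0.999
```

Run:
```python
from h import *
st(); delta([543.8,-11.6,81],down(97.7),14)
for n in ["top","wrist"]:
    d=vision.get_image(n); cv2.imwrite(f"pics/{n}1.png",d["image"][:,:,::-1])
```

```text
3.05 [543.5 -12.  198.8] xaxis [-0.131  0.991  0.   ] zaxis [-0.001  0.    -1.   ] yaw 97.54 [ 0.   0.3 -0.1] 0.999 [-0.24  0.15  1.73  0.    1.27 -0.37]
total shift [0.0017 0.0024 0.5888] turn [-0.0001 -0.0001 -0.0004] | per row [0.0001 0.0002 0.0421] [-0. -0. -0.]
```

View pics/wrist1.png

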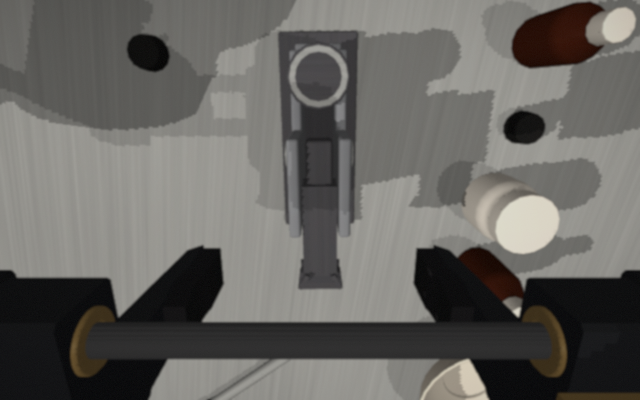

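View pics/top1.png

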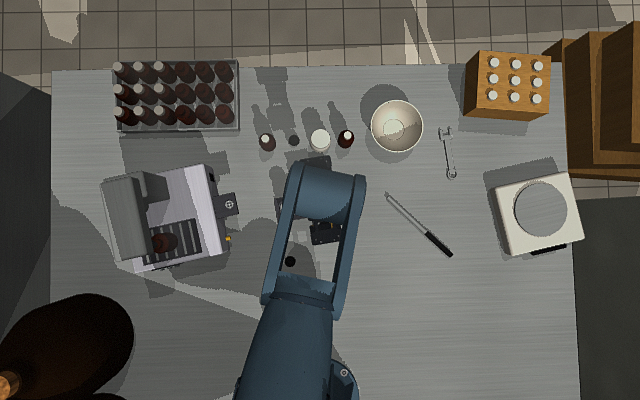

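Run:
```python
from h import *
d=vision.get_image("wrist")
print("saddle",ray(d,318.5,76,90),"mouth flare",ray(d,320.5,264,113))
```

```text
saddle [534.15931305  72.14677169  90.        ] mouth flare [552.87651774 -57.14942076 113.        ]
```

Request:
{"fn": "jog_arm", "kwargs": {
  "rows": [
    [0,0.008,0.1,0,0,0],
    [0,0,0.1,0,0,0],
    [0,0,0.1,0,0,0],
    [0,0,0.1,0,0,0],
    [0,0,0.09,0,0,0],
    [0,0,0.06,0,0,0],
    [0,0,0.04,0,0,0],
    [0,0,0,0,0,0]
  ]
}}

```text
clock: 4.0
ee_pos: [544.9, -11.8, 80.2]
eef_rot: [-2.067, -2.365, 0.001]
contact_force: [0.4, 0.0, -0.3]
opening: 1.002
```

Request:
{"fn": "jog_arm", "kwargs": {
  "rows": [
    [0,0,0,0,0,0],
    [0,0,0,0,0,0],
    [0,0,0,0,0,0],
    [0,0,0,0,0,0],
    [0,0,0,0,0,0],
    [0,0,0,0,0,0],
    [0,0,0,0,0,0],
    [0,0,0,0,0,0]
  ],
  "gripper": 0
}}

```text
clock: 4.8
ee_pos: [545.0, -11.9, 80.8]
eef_rot: [-2.066, -2.366, 0.001]
contact_force: [-2.6, -0.2, 2.6]
opening: 0.472
```

Run:
```python
from h import *
st()
d=vision.get_image("wrist");cv2.imwrite(f"pics/w2.png",d["image"][:,:,::-1])
d=vision.get_image("side");cv2.imwrite(f"pics/s2.png",d["image"][:,:,::-1])
```

```text
4.8 [545.  -11.9  80.8] xaxis [-0.135  0.991 -0.   ] zaxis [-0. -0. -1.] yaw 97.74 [-2.6 -0.2  2.6] 0.472 [-0.24  0.31  1.8  -0.    1.03 -0.37]
```

View pics/w2.png

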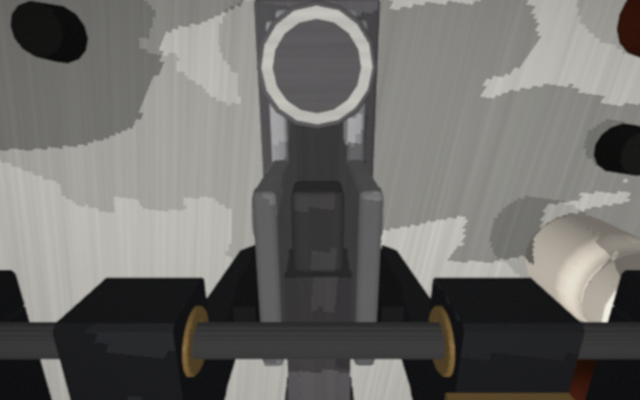

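View pics/s2.png

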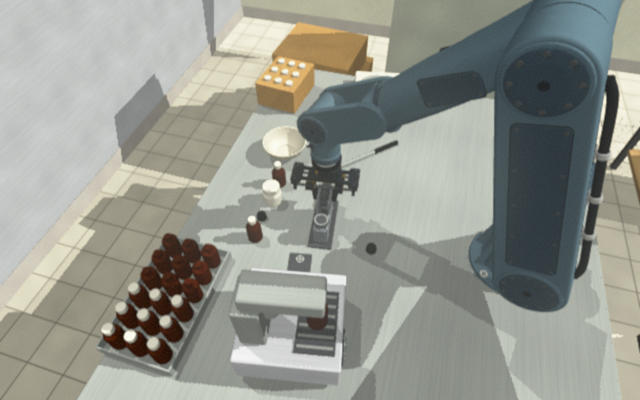

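Request:
{"fn": "jog_arm", "kwargs": {
  "rows": [
    [0.03,0.008,0,0,0,0],
    [0.05,0.012,0,0,0,0],
    [0.05,0.012,0,0,0,0],
    [0.05,0.012,0,0,0,0],
    [0.05,0.012,0,0,0,0],
    [0.05,0.012,0,0,0,0],
    [0.05,0.012,0,0,0,0],
    [0.05,0.012,0,0,0,0],
    [0.05,0.012,0,0,0,0],
    [0.03,0.016,0,0,0,0],
    [0,0,0,0,0,0],
    [0,0,0,0,0,0]
  ]
}}

```text
clock: 6.1
ee_pos: [556.9, 82.6, 80.8]
eef_rot: [2.066, 2.366, 0.001]
contact_force: [-0.7, -0.5, 0.7]
opening: 0.476
```

Run:
```python
from h import *
st()
d=vision.get_image("wrist");cv2.imwrite(f"pics/w3.png",d["image"][:,:,::-1])
d=vision.get_image("side");cv2.imwrite(f"pics/s3.png",cv2.resize(d["image"][120:300,200:420,::-1],None,fx=3,fy=3,interpolation=cv2.INTER_CUBIC))
d=vision.get_image("top");cv2.imwrite(f"pics/t3.png",cv2.resize(d["image"][120:280,180:400,::-1],None,fx=3,fy=3,interpolation=cv2.INTER_CUBIC))
```

```text
6.1 [556.9  82.6  80.8] xaxis [-0.135  0.991  0.   ] zaxis [ 0.001  0.    -1.   ] yaw 97.73 [-0.7 -0.5  0.7] 0.476 [-0.06  0.35  1.75  0.    1.04 -0.2 ]
```

View pics/w3.png

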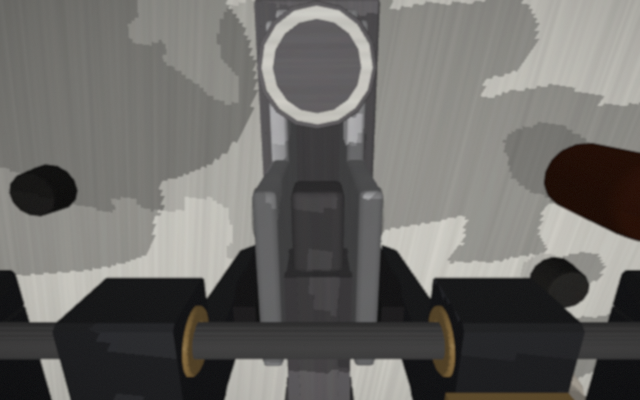

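View pics/s3.png

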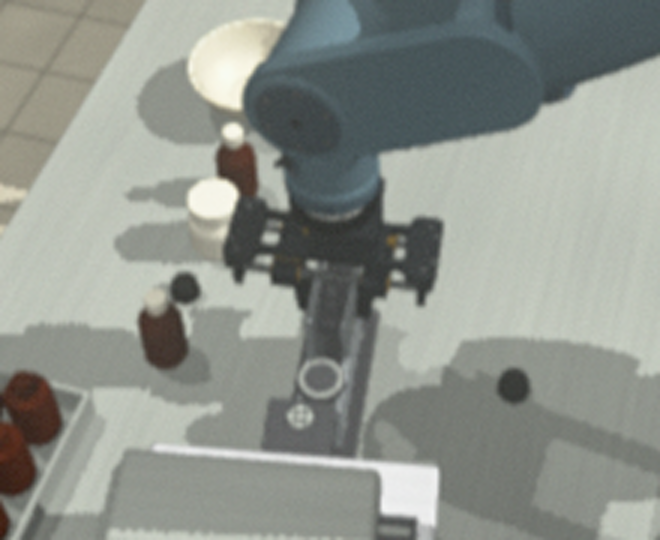

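View pics/t3.png

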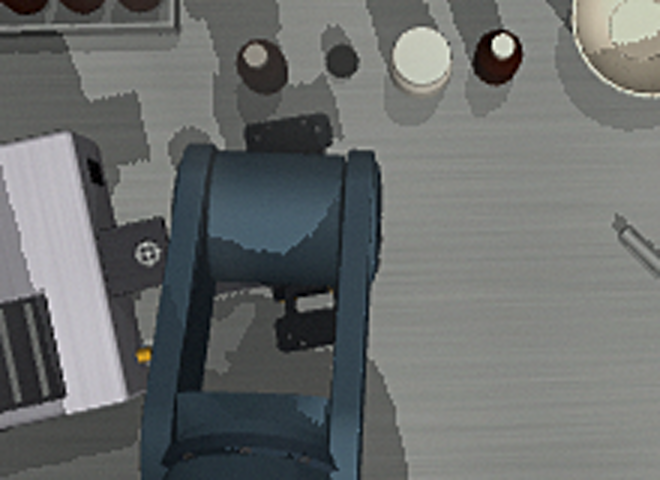

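Run:
```python
from h import *
d=vision.get_image("side")
a=ray(d,200+321/3-.33,120+378/3-.33,90);b=ray(d,200+299.5/3-.33,120+416/3-.33,113)
print(a,b,b-a)
d=vision.get_image("wrist"); s=ray(d,317,66,90);print(s)
T=vision.get_image("top"); m=ray(T,180+147.5/3-.33,120+253/3-.33,113); print(m)
R=down(97.7)
for v in (b-a, m-s,np.array([544.5,222,0])-s): print((R.T@v)/200)
```

```text
[541.96698745 168.03145068  90.        ] [543.15128111 222.94687071 113.        ] [ 1.18429367 54.91542003 23.        ]
[545.57896766 166.87019545  90.        ]
[546.51283543 221.28215687 113.        ]
[ 0.2713079   0.04265761 -0.115     ]
[ 0.26898107  0.04107949 -0.115     ]
[0.27388638 0.03158697 0.45      ]
```

Request:
{"fn": "jog_arm", "kwargs": {
  "rows": [
    [0.03,0.006,0,0,0,0],
    [0.03,0.006,0,0,0,0],
    [0.03,0.006,0,0,0,0],
    [0.03,0.006,0,0,0,0],
    [0.03,0.006,0,0,0,0],
    [0.03,0.006,0,0,0,0],
    [0.03,0.006,0,0,0,0],
    [0.03,0,0,0,0,0],
    [0.02,0,0,0,0,0],
    [0.01,0,0,0,0,0],
    [0,0,0,0,0,0],
    [0,0,0,0,0,0]
  ]
}}

```text
clock: 7.6
ee_pos: [557.9, 136.4, 80.8]
eef_rot: [2.067, 2.365, -0.001]
contact_force: [-0.9, -5.5, 0.7]
opening: 0.47
```

Run:
```python
from h import *
st()
d=vision.get_image("wrist");cv2.imwrite(f"pics/w4.png",d["image"][:,:,::-1])
d=vision.get_image("side");cv2.imwrite(f"pics/s4.png",cv2.resize(d["image"][120:300,200:420,::-1],None,fx=3,fy=3,interpolation=cv2.INTER_CUBIC))
```

```text
7.6 [557.9 136.4  80.8] xaxis [-0.134  0.991 -0.001] zaxis [ 0.    -0.001 -1.   ] yaw 97.7 [-0.9 -5.5  0.7] 0.47 [ 0.03  0.37  1.72 -0.    1.05 -0.1 ]
```

View pics/w4.png

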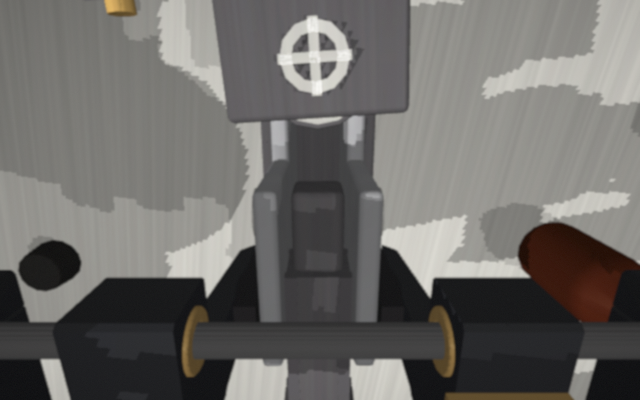

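View pics/s4.png

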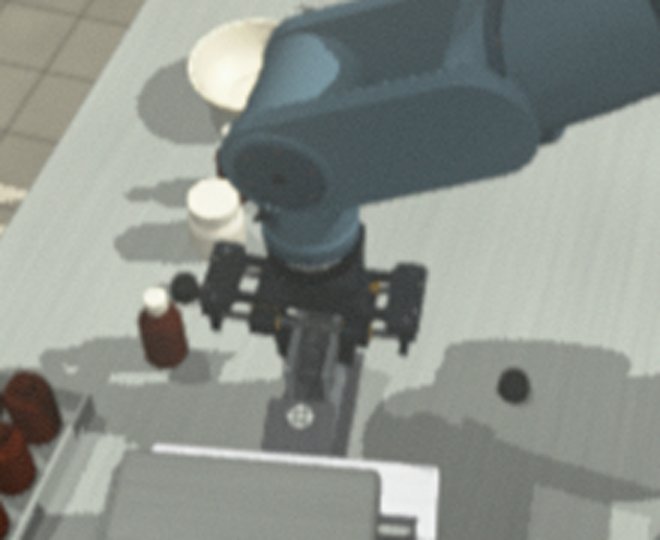

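Run:
```python
from h import *
d=vision.get_image("wrist"); s=ray(d,317,66,90);m=ray(d,315,56,113);m2=ray(d,315,56,115);print(s,m,m2,m-s, down(97.7).T@(m-s))
```

```text
[546.62386399 220.71475538  90.        ] [545.84912947 222.22959252 113.        ] [545.88296578 222.0789595  115.        ] [-0.77473452  1.51483714 23.        ] [  1.60498188  -0.56478164 -23.        ]
```

Request:
{"fn": "jog_arm", "kwargs": {
  "rows": [
    [0,0,0,0,0,0],
    [0,0,0,0,0,0],
    [0,0,0,0,0,0],
    [0,0,0,0,0,0],
    [0,0,0,0,0,0],
    [0,0,-0.03,0,0,0],
    [0,0,-0.06,0,0,0],
    [0,0,-0.1,0,0,0],
    [0,0,-0.15,0,0,0],
    [0,0,-0.2,0,0,0],
    [0,0,-0.16,0,0,0],
    [0,0,-0.1,0,0,0]
  ],
  "gripper": 1
}}

```text
clock: 8.95
ee_pos: [558.9, 137.3, 245.3]
eef_rot: [2.064, 2.363, 0.006]
contact_force: [1.7, -0.3, -0.1]
opening: 1.0
```

Run:
```python
from h import *
st()
d=vision.get_image("wrist");cv2.imwrite(f"pics/w5.png",d["image"][:,:,::-1])
delta([434,-340,240],down(44.5))
```

```text
8.95 [558.9 137.3 245.3] xaxis [-0.135  0.991 -0.   ] zaxis [ 0.005  0.    -1.   ] yaw 97.74 [ 1.7 -0.3 -0.1] 1.0 [ 0.03  0.17  1.6   0.    1.36 -0.1 ]
total shift [-2.2802 -0.9473  0.0338] turn [ 0.0015 -0.0006  0.1479] | per row [-2.2802 -0.9473  0.0338] [ 0.0015 -0.0006  0.1479]
```

View pics/w5.png

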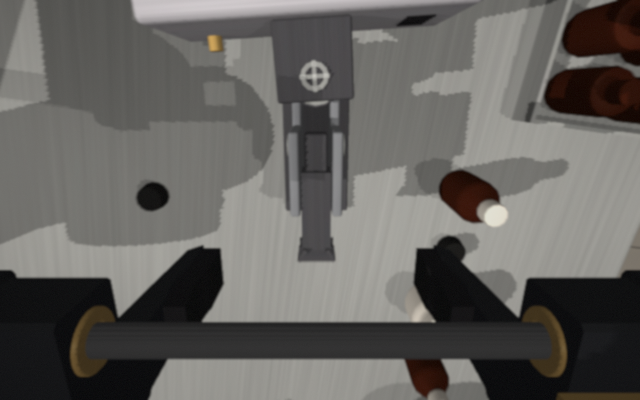

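Request:
{"fn": "jog_arm", "kwargs": {
  "rows": [
    [-0.15,-0.06,0,0,0,0],
    [-0.15,-0.06,0,0,0,0],
    [-0.15,-0.06,0,0,0,0],
    [-0.15,-0.06,0,0,0,0],
    [-0.15,-0.06,0,0,0,0],
    [-0.15,-0.06,0,0,0,0],
    [-0.15,-0.06,0,0,0,0],
    [-0.15,-0.06,0,0,0,0],
    [-0.15,-0.06,0,0,0,0],
    [-0.15,-0.06,0,0,0,0],
    [-0.15,-0.06,0,0,0,0],
    [-0.15,-0.06,0,0,0,0]
  ]
}}

```text
clock: 10.2
ee_pos: [462.8, -240.0, 240.9]
eef_rot: [2.066, 2.366, 0.0]
contact_force: [0.4, -0.5, 0.1]
opening: 1.003
```

Request:
{"fn": "jog_arm", "kwargs": {
  "rows": [
    [-0.15,-0.06,0,0,0,0],
    [-0.15,-0.06,0,0,0,0],
    [-0.15,-0.06,0,0,0,0],
    [-0.03,-0.047,0,0,0,0.018],
    [0,0,0.03,0,0,0.02],
    [0,0,0,0,0,0.02],
    [0,0,0,0,0,0.02],
    [0,0,0,0,0,0.02],
    [0,0,0,0,0,0.02],
    [0,0,0,0,0,0.02],
    [0,0,0,0,0,0.01],
    [0,0,0,0,0,0]
  ]
}}

```text
clock: 11.4
ee_pos: [431.2, -340.0, 234.7]
eef_rot: [-2.908, -1.188, -0.0]
contact_force: [0.1, 0.5, 0.7]
opening: 1.0
```

Run:
```python
from h import *
st()
d=vision.get_image("wrist");cv2.imwrite(f"pics/w6.png",d["image"][:,:,::-1])
```

```text
11.4 [ 431.2 -340.   234.7] xaxis [0.714 0.7   0.   ] zaxis [ 0.  0. -1.] yaw 44.42 [0.1 0.5 0.7] 1.0 [-0.88  0.13  1.68  0.    1.34 -0.09]
```

View pics/w6.png

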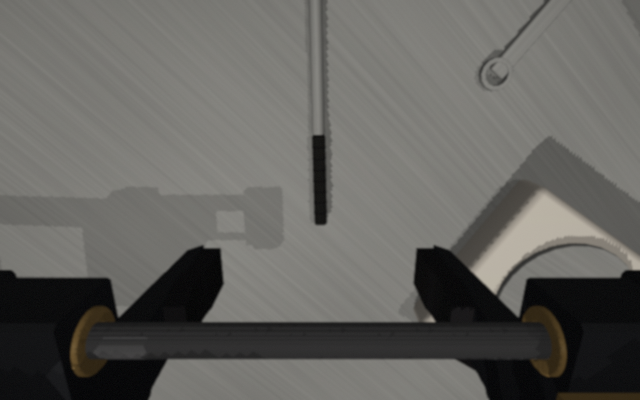

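Run:
```python
from h import *
d=vision.get_image("wrist")
e=ray(d,320.5,223,7);b=ray(d,319.3,136,14);t=ray(d,317.3,2,7);print(e,b,t)
v=(t-e)[:2];v/=np.hypot(*v);print(v,np.degrees(np.arctan2(v[1],v[0])), np.hypot(*(b-e)[:2]))
for g in (e[:2]+70*v, b[:2]-30*v): print(g); delta([*g,26],down(np.degrees(np.arctan2(v[1],v[0]))))
```

```text
[ 385.42613682 -389.94715581    7.        ] [ 454.46509449 -319.87548352   14.        ] [ 541.58372069 -231.30005392    7.        ]
[0.70149295 0.71267639] 45.45309332597013 98.36878027182573
[ 434.53064334 -340.05980832]
total shift [0.0117 0.0115 1.0437] turn [-0.     -0.     -0.0025] | per row [0.0117 0.0115 1.0437] [-0.     -0.     -0.0025]
[ 433.4203 -341.2558]
total shift [0.0036 0.0119 1.0437] turn [-0.     -0.     -0.0025] | per row [0.0036 0.0119 1.0437] [-0.     -0.     -0.0025]
```

Request:
{"fn": "jog_arm", "kwargs": {
  "rows": [
    [0.01,0.012,0.1,0,0,-0.0025],
    [0,0,0.15,0,0,0],
    [0,0,0.15,0,0,0],
    [0,0,0.15,0,0,0],
    [0,0,0.15,0,0,0],
    [0,0,0.15,0,0,0],
    [0,0,0.13,0,0,0],
    [0,0,0.09,0,0,0],
    [0,0,0.05,0,0,0],
    [0,0,0.03,0,0,0],
    [0,0,0,0,0,0],
    [0,0,0,0,0,0]
  ]
}}

```text
clock: 12.7
ee_pos: [434.9, -341.0, 5.6]
eef_rot: [2.897, 1.211, 0.001]
contact_force: [0.2, -0.3, 1.2]
opening: 0.998
```

Run:
```python
from h import *
st()
d=vision.get_image("wrist");cv2.imwrite(f"pics/w7.png",d["image"][:,:,::-1])
```

```text
12.7 [ 434.9 -341.     5.6] xaxis [ 0.703  0.712 -0.   ] zaxis [ 0.001 -0.001 -1.   ] yaw 45.37 [ 0.2 -0.3  1.2] 0.998 [-0.88  0.46  1.79  0.    0.89 -0.1 ]
```

View pics/w7.png

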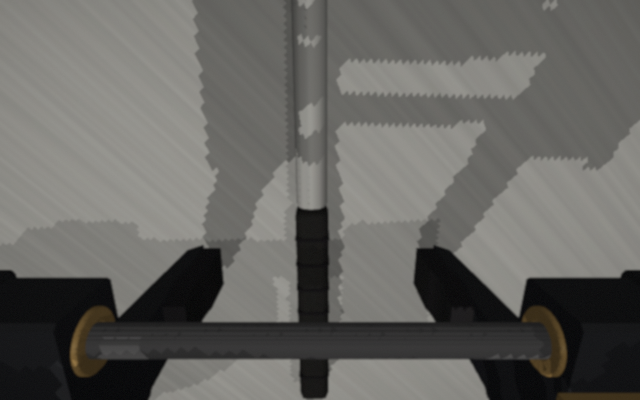

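Request:
{"fn": "jog_arm", "kwargs": {
  "rows": [
    [0,-0.006,0.01,0,0,0],
    [0,0,0.005,0,0,0],
    [0,0,0,0,0,0]
  ]
}}

```text
clock: 13.05
ee_pos: [433.6, -339.6, 1.9]
eef_rot: [2.899, 1.211, 0.0]
contact_force: [-0.1, 0.3, -0.7]
opening: 1.003
```

Request:
{"fn": "jog_arm", "kwargs": {
  "rows": [
    [0,0,0,0,0,0],
    [0,0,0,0,0,0],
    [0,0,0,0,0,0],
    [0,0,0,0,0,0],
    [0,0,0,0,0,0],
    [0,0,0,0,0,0],
    [0,0,0,0,0,0],
    [0,0,0,0,0,0],
    [0,0,0,0,0,0],
    [0,0,0,0,0,0]
  ],
  "gripper": 0
}}

```text
clock: 14.05
ee_pos: [433.5, -339.6, 1.7]
eef_rot: [-2.899, -1.211, 0.0]
contact_force: [-0.6, 0.4, -0.1]
opening: 0.162
```

Request:
{"fn": "jog_arm", "kwargs": {
  "rows": [
    [0,0,-0.02,0,0,0],
    [0,0,-0.04,0,0,0],
    [0,0,-0.08,0,0,0],
    [0,0,-0.1,0,0,0],
    [0,0,-0.1,0,0,0],
    [0,0,-0.1,0,0,0],
    [0,0,-0.1,0,0,0],
    [0,0,0,0,0,0],
    [0,0,0,0,0,0]
  ]
}}

```text
clock: 14.95
ee_pos: [433.7, -339.7, 110.0]
eef_rot: [2.898, 1.211, 0.0]
contact_force: [-0.7, 0.4, -1.8]
opening: 0.157
```

Run:
```python
from h import *
st()
for n in ["wrist","side","top"]:
    d=vision.get_image(n);cv2.imwrite(f"pics/{n}8.png",d["image"][:,:,::-1])
```

```text
14.95 [ 433.7 -339.7  110. ] xaxis [ 0.703  0.711 -0.   ] zaxis [ 0.001 -0.001 -1.   ] yaw 45.35 [-0.7  0.4 -1.8] 0.157 [-0.88  0.28  1.77 -0.    1.09 -0.1 ]
```

View pics/wrist8.png

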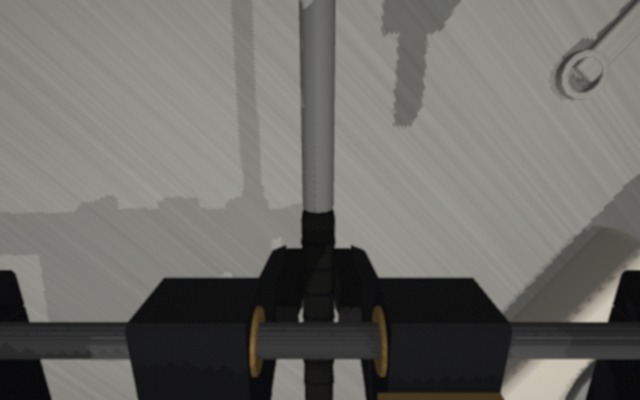

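View pics/side8.png

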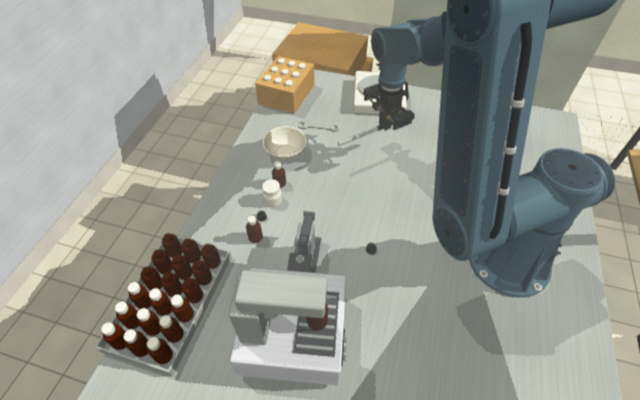

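View pics/top8.png

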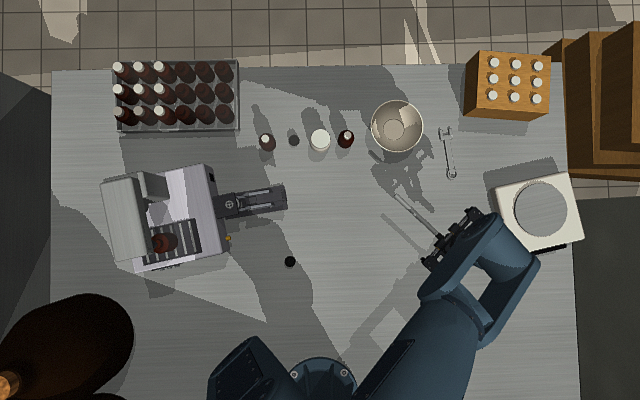

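Run:
```python
from h import *
st()
d=vision.get_image("wrist")
o=readout.get_obs();R=Ro.from_rotvec(o["eef_rot"]).as_matrix()
b=ray(d,318,212,122); print("boundary tool",R.T@(b-o["ee_pos"]))
b=ray(d,318,8,121.5); print("far tool",R.T@(b-o["ee_pos"]))
W=cloud(d)
for v in range(10,210,25):print(v,(R.T@(W[v,318]-o["ee_pos"])).round(1))
T=vision.get_image("top")
cv2.imwrite("pics/t9.png",cv2.resize(T["image"][150:270,200:470,::-1],None,fx=2.9,fy=2.9,interpolation=cv2.INTER_CUBIC))
S=vision.get_image("side")
cv2.imwrite("pics/s9.png",cv2.resize(S["image"][90:290,260:420,::-1],None,fx=3,fy=3,interpolation=cv2.INTER_CUBIC))
```

```text
15.1 [ 432.9 -338.9  108.4] xaxis [0.703 0.711 0.   ] zaxis [-0.001  0.002 -1.   ] yaw 45.35 [-0.2 -0.5 -2.4] 0.154 [-0.88  0.28  1.77 -0.    1.09 -0.1 ]
boundary tool [ 30.92344808   0.41694957 -13.57579637]
far tool [103.69437071   0.39434048 -13.05810857]
10 [103.4   0.4 -11.3]
35 [ 95.4   0.4 -12.4]
60 [ 87.4   0.4 -11.6]
85 [ 79.    0.4 -11.9]
110 [ 70.2   0.4 -11.2]
135 [ 61.1   0.4 -12.5]
160 [ 51.7   0.4 -12.7]
185 [ 41.4   0.4 -11.2]
```

View pics/t9.png

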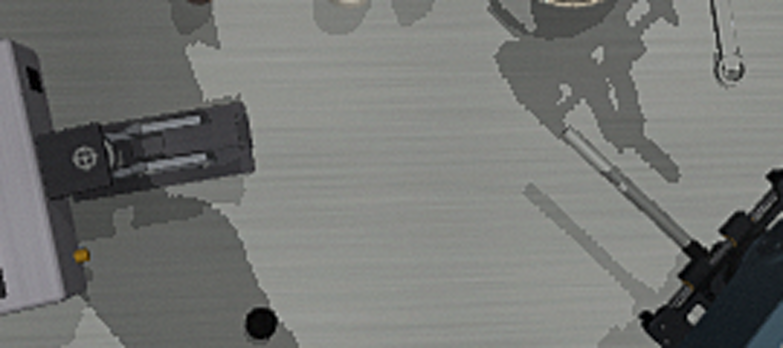

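View pics/s9.png

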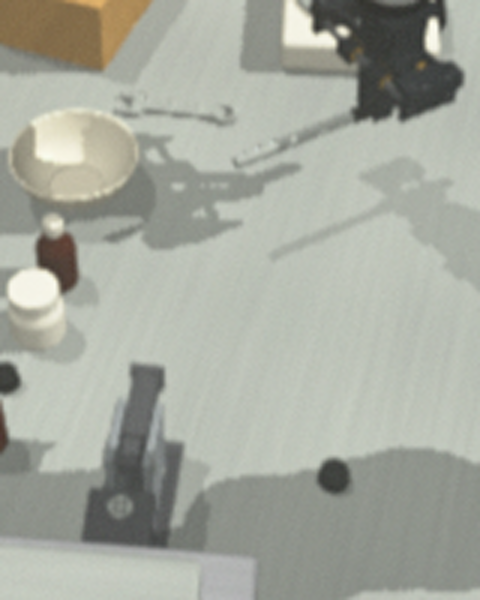

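Request:
{"fn": "jog_arm", "kwargs": {
  "rows": [
    [0,0,0,0,0,-0.018],
    [0,0,0,0,0,-0.018],
    [0,0,0,0,0,-0.018],
    [0,0,0,0,0,-0.018],
    [0,0,0,0,0,-0.018],
    [0,0,0,0,0,-0.018],
    [0,0,0,0,0,-0.018],
    [0,0,0,0,0,-0.0193],
    [0,0,0,0,0,0],
    [0,0,0,0,0,0]
  ]
}}

```text
clock: 16.25
ee_pos: [433.5, -339.5, 109.3]
eef_rot: [-2.072, -2.361, -0.0]
contact_force: [0.3, 0.4, -2.2]
opening: 0.15
```

Run:
```python
from h import *
st()
jx=np.array([-.134,.991,0]); m=np.array([564.7,85.9,105])
t=m+(-50-181)*jx; t[2]=99.5; print(t)
delta(t,down(97.7),12)
```

```text
16.25 [ 433.5 -339.5  109.3] xaxis [-0.13   0.992  0.001] zaxis [-0.  0. -1.] yaw 97.47 [ 0.3  0.4 -2.2] 0.15 [-0.88  0.28  1.77  0.    1.09 -1.01]
[ 595.654 -143.021   99.5  ]
total shift [0.8684 0.9318 0.0494] turn [-0.     -0.0001 -0.0006] | per row [0.0724 0.0777 0.0041] [-0.     -0.     -0.0001]
```

Request:
{"fn": "jog_arm", "kwargs": {
  "rows": [
    [0.04,0.043,0,0,0,-0.0006],
    [0.08,0.086,0,0,0,0],
    [0.08,0.086,0,0,0,0],
    [0.08,0.086,0,0,0,0],
    [0.08,0.086,0,0,0,0],
    [0.08,0.086,0,0,0,0],
    [0.08,0.086,0.01,0,0,0],
    [0.08,0.086,0.01,0,0,0],
    [0.08,0.086,0.01,0,0,0],
    [0.08,0.086,0.01,0,0,0],
    [0.08,0.086,0.01,0,0,0],
    [0.028,0.028,0,0,0,0]
  ]
}}

```text
clock: 17.45
ee_pos: [595.2, -139.6, 99.3]
eef_rot: [-2.062, -2.369, -0.001]
contact_force: [-1.0, 0.5, -1.5]
opening: 0.158
```

Request:
{"fn": "jog_arm", "kwargs": {
  "rows": [
    [0,0,0,0,0,0],
    [0,0,0,0,0,0]
  ]
}}

```text
clock: 17.65
ee_pos: [593.9, -142.3, 99.6]
eef_rot: [-2.064, -2.368, 0.001]
contact_force: [-0.1, -0.9, -0.7]
opening: 0.155
```

Run:
```python
from h import *
st()
jx=np.array([-.134,.991,0]); m=np.array([564.7,85.9,105])
t=m+(-50-181)*jx; t[2]=99.5; print(t)
delta(t,down(97.7))
d=vision.get_image("wrist");cv2.imwrite(f"pics/w10.png",d["image"][:,:,::-1])
T=vision.get_image("top")
cv2.imwrite("pics/t10.png",cv2.resize(T["image"][150:270,200:400,::-1],None,fx=4,fy=4,interpolation=cv2.INTER_CUBIC))
S=vision.get_image("side")
cv2.imwrite("pics/s10.png",cv2.resize(S["image"][120:280,260:400,::-1],None,fx=3.6,fy=3.6,interpolation=cv2.INTER_CUBIC))
```

```text
17.65 [ 593.9 -142.3   99.6] xaxis [-0.137  0.991 -0.   ] zaxis [-0.001 -0.    -1.   ] yaw 97.87 [-0.1 -0.9 -0.7] 0.155 [-0.43  0.41  1.62 -0.    1.11 -0.57]
[ 595.654 -143.021   99.5  ]
total shift [-0.0046  0.0082  0.0007] turn [-0.0001  0.      0.0005] | per row [-0.0046  0.0082  0.0007] [-0.0001  0.      0.0005]
```

View pics/w10.png

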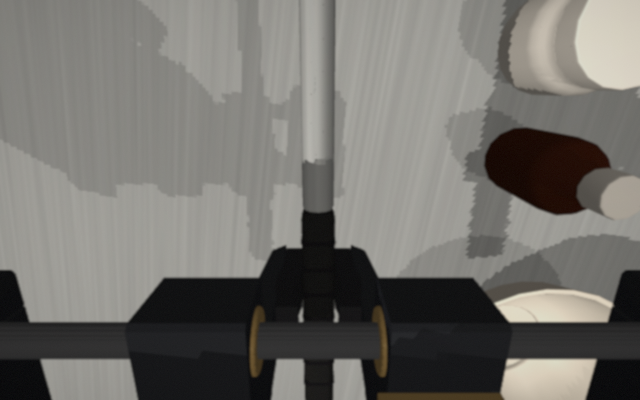

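View pics/t10.png

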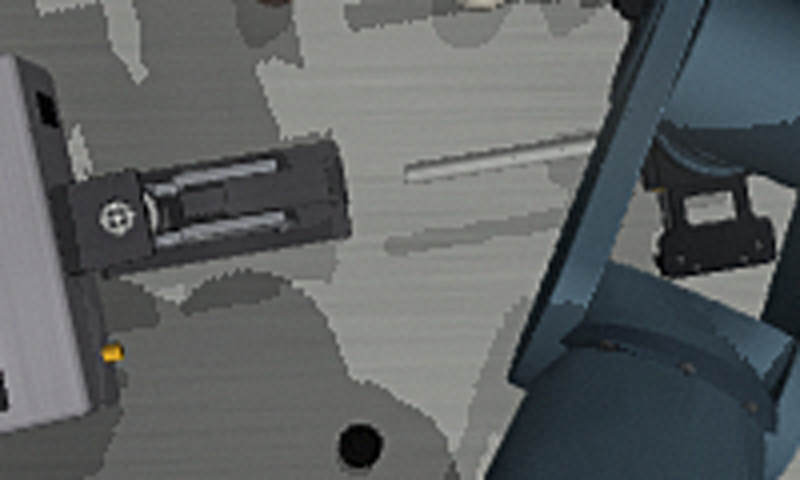

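View pics/s10.png

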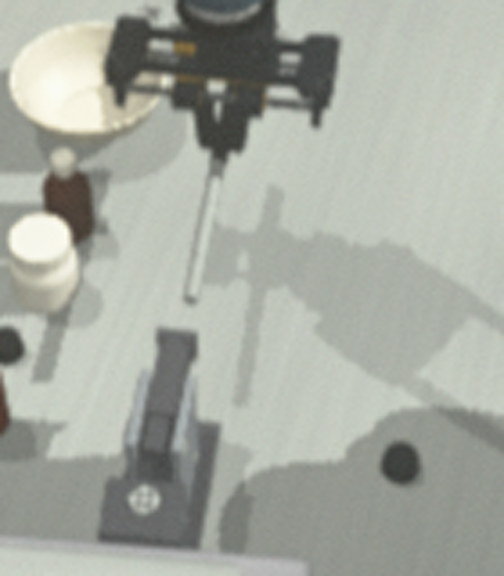

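Run:
```python
from h import *
T=vision.get_image("top"); 
im=T["image"][175:215,220:330,::-1].astype(float); im=np.clip((im-20)*2.2,0,255).astype(np.uint8)
cv2.imwrite("pics/t11.png",cv2.resize(im,None,fx=7,fy=7,interpolation=cv2.INTER_CUBIC))
W=cloud(T); x,y,z=W[...,0],W[...,1],W[...,2]
for ylo in range(60,180,10):
    m=(y>ylo)&(y<ylo+10)&(x>510)&(x<620)&(z>98)&(z<135)
    if m.sum(): print(ylo,m.sum(),x[m].min().round(1),x[m].max().round(1),x[m].mean().round(1),np.median(z[m]).round(1))
m=(y>-130)&(y<60)&(x>510)&(x<650)&(z>80)&(z<135)
p=W[m]; 
for ylo in range(-130,60,15):
    q=p[(p[:,1]>ylo)&(p[:,1]<ylo+15)]
    if len(q): print("bar",ylo,q.mean(0).round(1),q[:,1].max().round(1))
```

```text
70 27 552.9 581.7 566.5 120.8
80 40 553.0 581.6 566.3 117.8
90 38 553.4 576.8 564.6 116.9
100 40 551.1 574.7 562.9 116.6
110 56 540.9 580.5 559.6 118.2
120 64 538.9 580.2 560.2 117.5
130 64 538.8 580.4 559.5 118.3
140 58 536.6 578.3 557.9 118.3
150 52 534.6 575.8 555.6 116.1
160 59 532.1 576.6 554.4 116.9
170 57 532.2 576.6 554.4 115.2
bar -100 [588.  -88.6 110. ] -85.1
bar -85 [585.5 -77.5 110.5] -71.8
bar -70 [583.4 -62.7 110.1] -55.7
bar -55 [581.2 -46.9 109.2] -40.1
bar -40 [579.4 -32.3 109.9] -26.9
bar -25 [577.1 -17.8 109.7] -11.2
bar -10 [574.8  -2.  110.3] 4.7
bar 5 [572.6  12.5 109.9] 17.9
bar 20 [571.1  26.5 110. ] 33.4
```

View pics/t11.png

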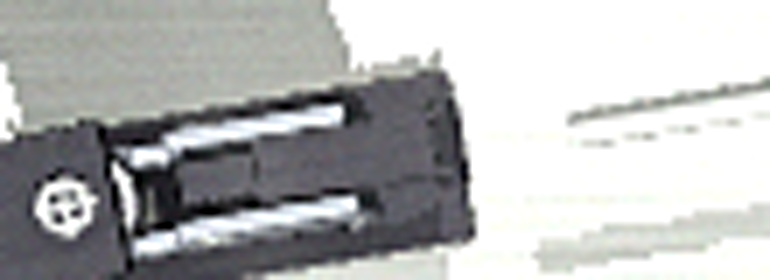

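Request:
{"fn": "jog_arm", "kwargs": {
  "rows": [
    [0,0.01,0,0,0,0.001],
    [0.03,0,0,0,0,0],
    [0.05,0,0,0,0,0],
    [0.05,0,0,0,0,0],
    [0.05,0,0,0,0,0],
    [0.02,0,0,0,0,0],
    [0,0,0,0,0,0],
    [0,0,0,0,0,0]
  ]
}}

```text
clock: 18.65
ee_pos: [591.1, -102.1, 99.8]
eef_rot: [2.07, 2.362, -0.0]
contact_force: [0.1, -0.6, -0.9]
opening: 0.156
```

```bash
cat > look.py <<'E'
from h import *
import sys
k=sys.argv[1]
st()
T=vision.get_image("top"); S=vision.get_image("side")
im=T["image"][165:215,220:370,::-1].astype(float); im=np.clip(im*1.3,0,255).astype(np.uint8)
a=cv2.resize(im,None,fx=5,fy=5,interpolation=cv2.INTER_CUBIC)
b=cv2.resize(S["image"][140:275,250:400,::-1],None,fx=5,fy=5,interpolation=cv2.INTER_CUBIC)[:345+330]
b=cv2.resize(S["image"][160:230,270:420,::-1],None,fx=5,fy=5,interpolation=cv2.INTER_CUBIC)
cv2.imwrite(f"pics/l{k}.png",np.vstack([a,b]))
def line(W,lo,hi,step,zlo):
    for y0 in range(lo,hi,step):
        m=(W[...,1]>y0)&(W[...,1]<y0+step)&(W[...,0]>510)&(W[...,0]<640)&(W[...,2]>zlo)&(W[...,2]<135)
        if m.sum()>3: print(y0,W[m].mean(0).round(1),m.sum())
line(cloud(T),-60,130,15,85)
E
python3 look.py 12
```

```text
18.65 [ 591.1 -102.1   99.8] xaxis [-0.131  0.991 -0.   ] zaxis [ 0. -0. -1.] yaw 97.54 [ 0.1 -0.6 -0.9] 0.156 [-0.37  0.39  1.65 -0.    1.11 -0.5 ]
-45 [583.7 -36.5 110.6] 20
-30 [581.3 -23.2 110.2] 30
-15 [579.   -7.2 109.8] 29
0 [577.3   7.7 110. ] 27
15 [574.7  22.1 110.4] 28
30 [573.2  37.3 110.6] 30
45 [571.   53.1 109.7] 30
60 [566.4  69.6 111. ] 36
75 [567.3  82.2 116.5] 62
90 [564.4  97.  116.5] 58
105 [560.3 113.4 115.6] 82
120 [560.3 127.8 117.5] 97
```

View pics/l12.png

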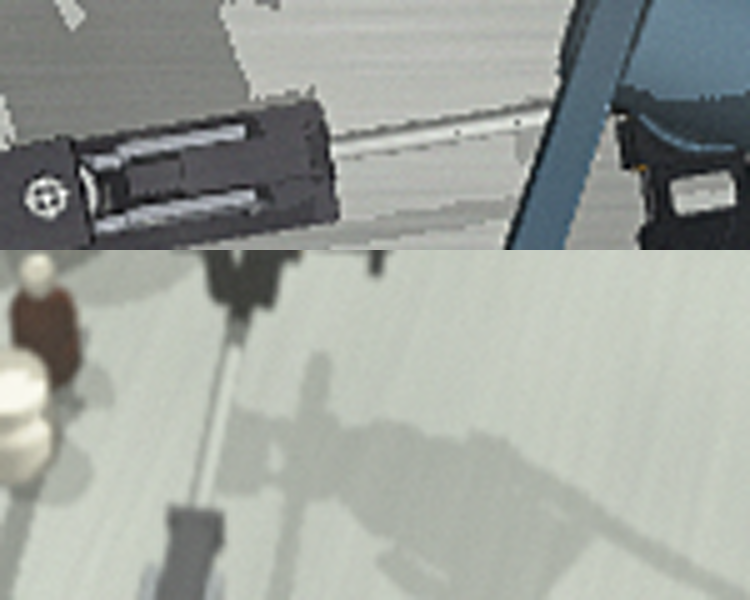

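Request:
{"fn": "jog_arm", "kwargs": {
  "rows": [
    [0.02,0.004,0,0,0,0],
    [0.025,0,0,0,0,0],
    [0.025,0,0,0,0,0],
    [0.025,0,0,0,0,0],
    [0,0,0,0,0,0]
  ]
}}

```text
clock: 19.25
ee_pos: [589.1, -82.4, 99.6]
eef_rot: [-2.07, -2.363, -0.0]
contact_force: [-0.2, -0.5, -2.1]
opening: 0.153
```

Request:
{"fn": "jog_arm", "kwargs": {
  "rows": [
    [0.025,0,0,0,0,0],
    [0.025,0,0,0,0,0],
    [0.025,0,0,0,0,0],
    [0.025,0,0,0,0,0],
    [0,0,0,0,0,0]
  ]
}}

```text
clock: 19.75
ee_pos: [586.5, -62.6, 99.7]
eef_rot: [-2.07, -2.363, -0.0]
contact_force: [-0.3, -0.1, -2.8]
opening: 0.155
```

```bash
python3 look.py 13
```

```text
19.75 [586.5 -62.6  99.7] xaxis [-0.132  0.991  0.   ] zaxis [-0.  0. -1.] yaw 97.56 [-0.3 -0.1 -2.8] 0.155 [-0.31  0.37  1.67  0.    1.1  -0.44]
-30 [580.1 -21.  109.9] 6
0 [579.3  12.3 109.9] 11
15 [575.3  22.3 110.8] 27
30 [573.7  37.3 109.6] 30
45 [571.5  53.1 109.5] 30
60 [566.8  69.6 110.9] 36
75 [567.2  82.1 117.2] 62
90 [564.4  96.9 117. ] 58
105 [560.2 113.4 115.6] 80
120 [559.8 128.1 117.3] 100
```

View pics/l13.png

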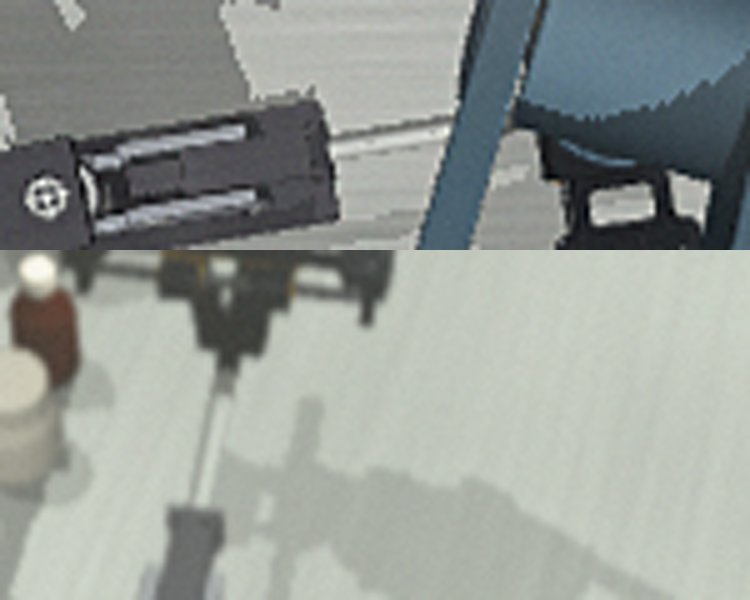

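Request:
{"fn": "jog_arm", "kwargs": {
  "rows": [
    [0.025,0,0,0,0,0],
    [0.025,0,0,0,0,0],
    [0.025,0,0,0,0,0],
    [0.025,0,0,0,0,0],
    [0.025,0,0,0,0,0],
    [0,0,0,0,0,0]
  ]
}}

```text
clock: 20.45
ee_pos: [583.2, -37.8, 99.6]
eef_rot: [-2.07, -2.363, -0.0]
contact_force: [0.0, -0.4, -0.4]
opening: 0.153
```

```bash
python3 look.py 14
```

```text
20.45 [583.2 -37.8  99.6] xaxis [-0.132  0.991  0.   ] zaxis [-0.  0. -1.] yaw 97.56 [ 0.  -0.4 -0.4] 0.153 [-0.27  0.36  1.69  0.    1.09 -0.4 ]
45 [571.4  53.1 110.4] 30
60 [566.8  69.6 110.4] 36
75 [567.2  82.1 117.1] 62
90 [564.4  96.9 117. ] 58
105 [560.2 113.4 114.9] 82
120 [559.6 128.1 117.2] 102
```

View pics/l14.png

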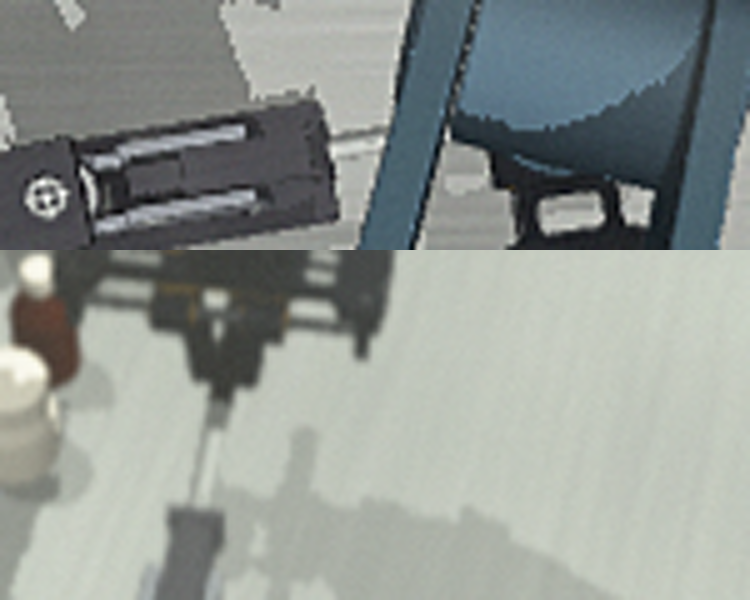

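Request:
{"fn": "jog_arm", "kwargs": {
  "rows": [
    [0.0013,0,0.0317,0,0.0048,0],
    [0.0013,0,0.0317,0,0.0048,0],
    [0.0013,0,0.0317,0,0.0048,0],
    [0.0013,0,0.0317,0,0.0048,0],
    [0,0,0,0,0,0]
  ]
}}

```text
clock: 21.05
ee_pos: [583.1, -36.4, 74.1]
eef_rot: [-2.01, -2.289, -0.123]
contact_force: [-0.9, 4.9, 4.1]
opening: 0.152
```

```bash
cat > chk.py <<'E'
from h import *
import sys
k=sys.argv[1]
st(); o=readout.get_obs(); R=Ro.from_rotvec(o["eef_rot"]).as_matrix()
P=np.array([553.2,171.1,105]); q=R.T@(P-o["ee_pos"]); print("pivot in tool",q.round(1),"pitch",np.arcsin(R[2,0]).round(3), "implied lever", ((P[2]-(o["ee_pos"]-5.5*R[:,2])[2])/211).round(3))
T=vision.get_image("top"); S=vision.get_image("side")
a=cv2.resize(T["image"][160:270,90:330,::-1],None,fx=3,fy=3,interpolation=cv2.INTER_CUBIC)
b=cv2.resize(S["image"][170:390,220:380,::-1],None,fx=3,fy=3,interpolation=cv2.INTER_CUBIC)[:,:720]
b=cv2.resize(S["image"][165:255,230:470,::-1],None,fx=3,fy=3,interpolation=cv2.INTER_CUBIC)
cv2.imwrite(f"pics/c{k}.png",np.vstack([a,b])[:600])
W=cloud(T)
def lug():
    m=(W[...,0]>500)&(W[...,0]<590)&(W[...,1]>205)&(W[...,1]<245)&(W[...,2]>100)&(W[...,2]<150); 
    return W[m][:,2].mean(),m.sum()
print("lug z",lug())
m=(W[...,0]>420)&(W[...,0]<640)&(W[...,1]>285)&(W[...,1]<330)&(W[...,2]>115)&(W[...,2]<160)
print("mean chassis top near",W[m][:,2].mean(),m.sum())
E
python3 chk.py 1
```

```text
21.05 [583.1 -36.4  74.1] xaxis [-0.128  0.984  0.123] zaxis [-0.016  0.122 -0.992] yaw 97.44 [-0.9  4.9  4.1] 0.152 [-0.33  0.42  1.68  0.12  1.11 -0.51]
pivot in tool [211.8  -2.8  -4.9] pitch 0.123 implied lever 0.121
lug z (np.float64(112.44597085196122), np.int64(358))
mean chassis top near 126.57365113000441 1541
```

View pics/c1.png

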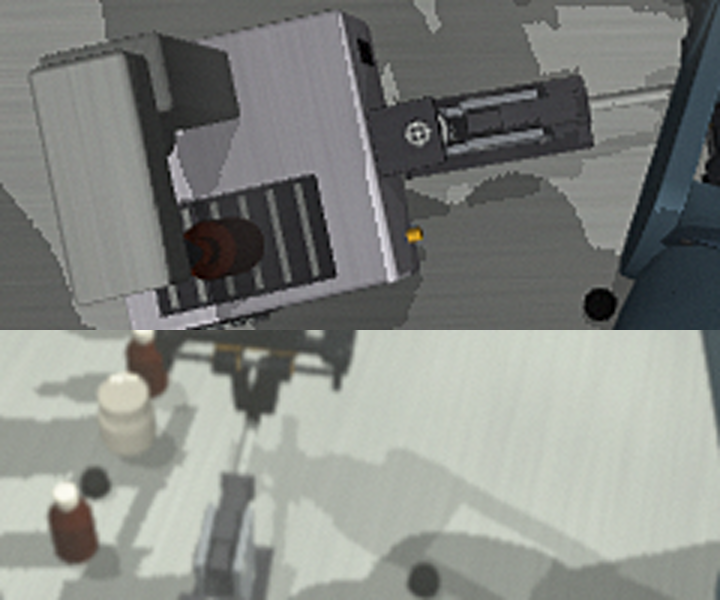

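Request:
{"fn": "jog_arm", "kwargs": {
  "rows": [
    [0.0013,0,0.0317,0,0.0048,0],
    [0.0013,0,0.0317,0,0.0048,0],
    [0.0013,0,0.0317,0,0.0048,0],
    [0,0,0,0,0,0]
  ]
}}

```text
clock: 21.55
ee_pos: [582.7, -32.7, 55.3]
eef_rot: [-1.961, -2.235, -0.211]
contact_force: [-1.6, 3.6, 8.4]
opening: 0.153
```

```bash
python3 chk.py 2
```

```text
21.55 [582.7 -32.7  55.3] xaxis [-0.127  0.969  0.213] zaxis [-0.028  0.211 -0.977] yaw 97.45 [-1.6  3.6  8.4] 0.153 [-0.36  0.47  1.66  0.21  1.12 -0.59]
pivot in tool [211.7  -2.8  -4.8] pitch 0.214 implied lever 0.21
lug z (np.float64(112.28335542220803), np.int64(358))
mean chassis top near 126.63693311260188 1530
```

View pics/c2.png

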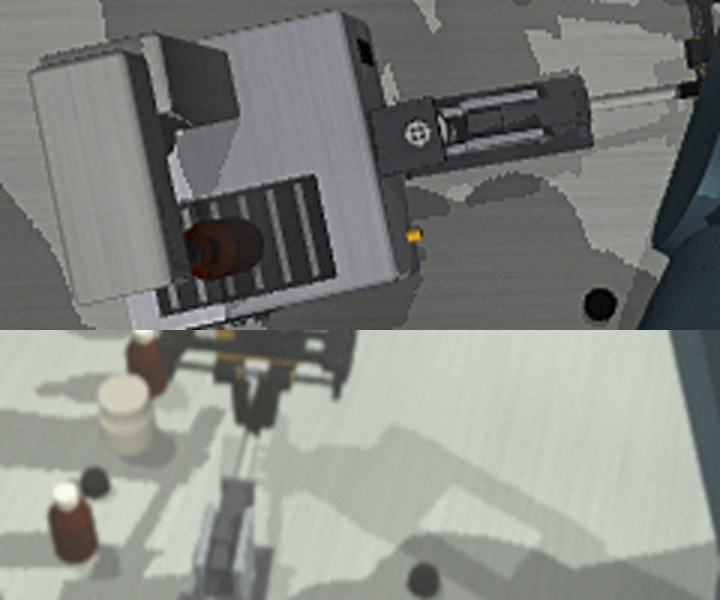

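Request:
{"fn": "jog_arm", "kwargs": {
  "rows": [
    [0.0013,0,0.0317,0,0.0048,0],
    [0.0013,0,0.0317,0,0.0048,0],
    [0.0013,0,0.0317,0,0.0048,0],
    [0,0,0,0,0,0]
  ]
}}

```text
clock: 22.05
ee_pos: [582.4, -27.6, 37.8]
eef_rot: [-1.912, -2.178, -0.294]
contact_force: [-2.9, 2.9, 13.5]
opening: 0.151
```

```bash
python3 chk.py 3
```

```text
22.05 [582.4 -27.6  37.8] xaxis [-0.124  0.946  0.3  ] zaxis [-0.038  0.297 -0.954] yaw 97.46 [-2.9  2.9 13.5] 0.151 [-0.4   0.52  1.65  0.29  1.15 -0.67]
pivot in tool [211.7  -3.1  -3.9] pitch 0.305 implied lever 0.294
lug z (np.float64(115.84149251918154), np.int64(355))
mean chassis top near 128.94490344642372 1547
```

View pics/c3.png

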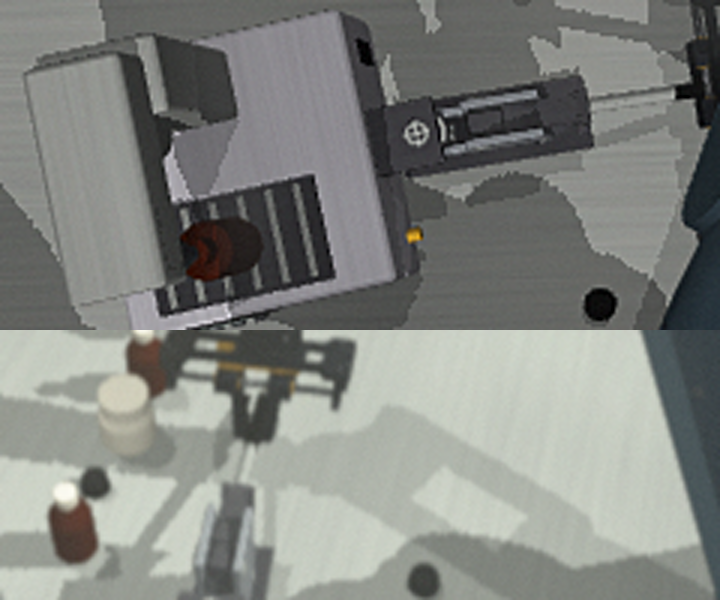

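Request:
{"fn": "jog_arm", "kwargs": {
  "rows": [
    [0.0013,0,0.0317,0,0.0048,0],
    [0.0013,0,0.0317,0,0.0048,0],
    [0,0,0,0,0,0]
  ]
}}

```text
clock: 22.45
ee_pos: [582.4, -23.6, 26.8]
eef_rot: [-1.878, -2.141, -0.348]
contact_force: [-2.6, 2.1, 13.4]
opening: 0.156
```

```bash
python3 chk.py 4
```

```text
22.45 [582.4 -23.6  26.8] xaxis [-0.122  0.926  0.356] zaxis [-0.045  0.353 -0.934] yaw 97.51 [-2.6  2.1 13.4] 0.156 [-0.41  0.55  1.64  0.34  1.17 -0.71]
pivot in tool [211.8  -3.5  -3. ] pitch 0.364 implied lever 0.346
lug z (np.float64(118.65511762644773), np.int64(350))
mean chassis top near 130.78035493299691 1531
```

Request:
{"fn": "jog_arm", "kwargs": {
  "rows": [
    [-0.0003,0,-0.0317,0,-0.0048,0],
    [-0.0003,0,-0.0317,0,-0.0048,0],
    [-0.0003,0,-0.0317,0,-0.0048,0],
    [-0.0003,0,-0.0317,0,-0.0048,0],
    [-0.0003,0,-0.0317,0,-0.0048,0],
    [-0.0003,0,-0.0317,0,-0.0048,0],
    [-0.0003,0,-0.0317,0,-0.0048,0],
    [-0.0003,0,-0.0317,0,-0.0048,0],
    [-0.0003,0,-0.0317,0,-0.0048,0],
    [-0.0003,0,-0.0317,0,-0.0048,0],
    [-0.0003,0,-0.0317,0,-0.0048,0],
    [-0.0003,0,-0.0317,0,-0.0048,0]
  ]
}}

```text
clock: 23.75
ee_pos: [583.3, -39.0, 99.9]
eef_rot: [2.07, 2.361, -0.003]
contact_force: [-0.2, -0.8, -1.2]
opening: 0.157
```

Request:
{"fn": "jog_arm", "kwargs": {
  "rows": [
    [0,0,0,0,0,0],
    [0,0,0,0,0,0]
  ]
}}

```text
clock: 23.95
ee_pos: [583.2, -38.5, 99.5]
eef_rot: [-2.07, -2.363, 0.0]
contact_force: [-0.3, 0.2, -1.6]
opening: 0.157
```

```bash
python3 chk.py 5
```

```text
23.95 [583.2 -38.5  99.5] xaxis [-0.131  0.991 -0.   ] zaxis [-0. -0. -1.] yaw 97.54 [-0.3  0.2 -1.6] 0.157 [-0.27  0.36  1.69 -0.    1.09 -0.4 ]
pivot in tool [211.7  -2.3  -5.5] pitch -0.0 implied lever 0.0
lug z (np.float64(113.44973828118485), np.int64(356))
mean chassis top near 127.41148730882658 1546
```

View pics/c5.png

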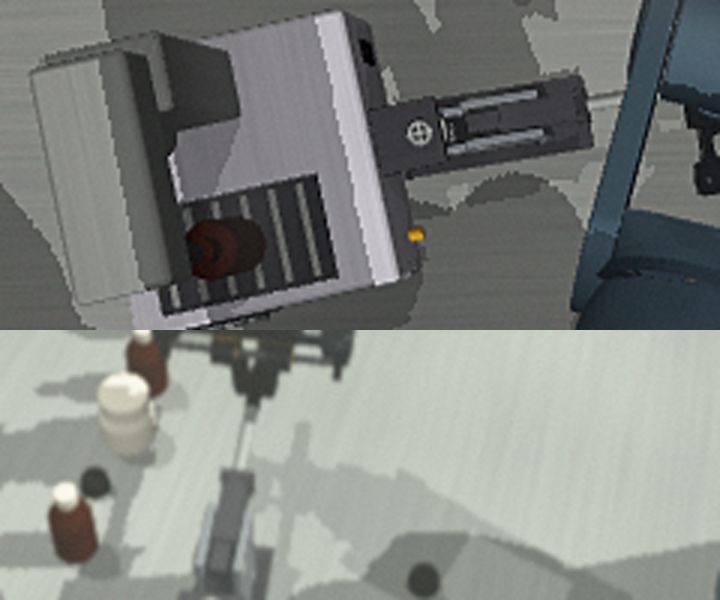

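Request:
{"fn": "jog_arm", "kwargs": {
  "rows": [
    [-0.0003,0,-0.0317,0,-0.0048,0],
    [0,0,0,0,0,0],
    [0,0,0,0,0,0]
  ]
}}

```text
clock: 24.35
ee_pos: [583.2, -38.9, 105.5]
eef_rot: [2.056, 2.346, -0.031]
contact_force: [0.1, -1.4, -2.3]
opening: 0.157
```

```bash
python3 chk.py 6
```

```text
24.35 [583.2 -38.9 105.5] xaxis [-0.131  0.991 -0.03 ] zaxis [ 0.003 -0.03  -1.   ] yaw 97.52 [ 0.1 -1.4 -2.3] 0.157 [-0.25  0.35  1.69 -0.03  1.09 -0.37]
pivot in tool [212.   -2.3  -5.8] pitch -0.03 implied lever -0.029
lug z (np.float64(113.5964676793705), np.int64(357))
mean chassis top near 127.42526960549199 1540
```

Request:
{"fn": "jog_arm", "kwargs": {
  "rows": [
    [0.0013,0,0.0317,0,0.0048,0],
    [0.0013,0,0.0317,0,0.0048,0],
    [0.0013,0,0.0317,0,0.0048,0],
    [0.0013,0,0.0317,0,0.0048,0],
    [0.0013,0,0.0317,0,0.0048,0],
    [0.0013,0,0.0317,0,0.0048,0],
    [0.0013,0,0.0317,0,0.0048,0],
    [0.0013,0,0.0317,0,0.0048,0],
    [0.0013,0,0.0317,0,0.0048,0],
    [0.0013,0,0.0317,0,0.0048,0],
    [0,0,0,0,0,0]
  ]
}}

```text
clock: 25.55
ee_pos: [582.9, -29.6, 44.4]
eef_rot: [-1.929, -2.198, -0.267]
contact_force: [-3.5, 1.9, 10.8]
opening: 0.155
```

```bash
python3 chk.py 7
```

```text
25.55 [582.9 -29.6  44.4] xaxis [-0.125  0.954  0.271] zaxis [-0.034  0.269 -0.963] yaw 97.48 [-3.5  1.9 10.8] 0.155 [-0.38  0.5   1.65  0.26  1.14 -0.64]
pivot in tool [211.7  -3.4  -3.5] pitch 0.274 implied lever 0.262
lug z (np.float64(122.4055446326924), np.int64(358))
mean chassis top near 133.3377454585291 1538
```

Request:
{"fn": "jog_arm", "kwargs": {
  "rows": [
    [0.0013,0,0.0317,0,0.0048,0],
    [0.0013,0,0.0317,0,0.0048,0],
    [0,0,0,0,0,0]
  ]
}}

```text
clock: 25.95
ee_pos: [582.5, -25.7, 32.6]
eef_rot: [-1.895, -2.16, -0.321]
contact_force: [-2.7, 0.6, 12.5]
opening: 0.152
```

```bash
python3 chk.py 8
```

```text
25.95 [582.5 -25.7  32.6] xaxis [-0.123  0.937  0.328] zaxis [-0.041  0.325 -0.945] yaw 97.5 [-2.7  0.6 12.5] 0.152 [-0.4   0.53  1.64  0.31  1.16 -0.69]
pivot in tool [211.7  -3.4  -3.1] pitch 0.334 implied lever 0.318
lug z (np.float64(125.0902018212795), np.int64(363))
mean chassis top near 135.25860101890956 1527
```

View pics/c8.png

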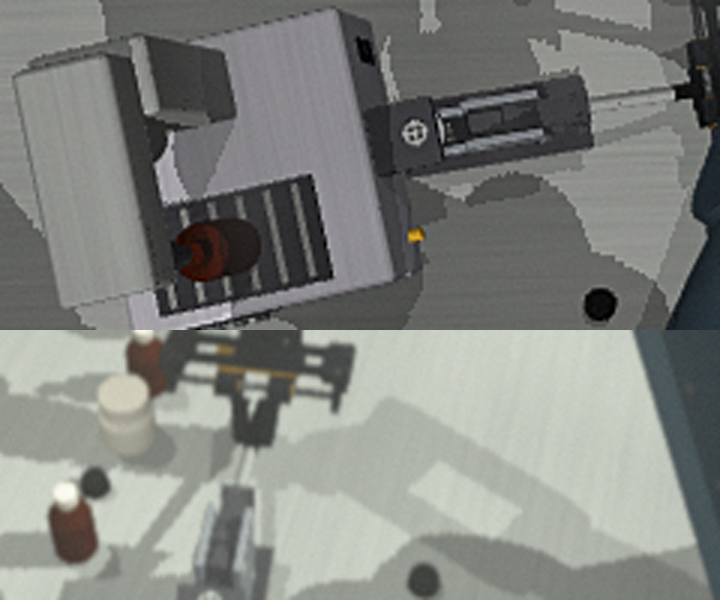

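Request:
{"fn": "jog_arm", "kwargs": {
  "rows": [
    [0.0013,0,0.0317,0,0.0048,0],
    [0.0005,0,0.0107,0,0.0016,0],
    [0,0,0,0,0,0],
    [0,0,0,0,0,0]
  ]
}}

```text
clock: 26.45
ee_pos: [582.8, -23.3, 26.7]
eef_rot: [-1.873, -2.138, -0.355]
contact_force: [-6.5, -2.7, 19.7]
opening: 0.155
```

```bash
python3 chk.py 9
```

```text
26.45 [582.8 -23.3  26.7] xaxis [-0.123  0.923  0.364] zaxis [-0.045  0.361 -0.932] yaw 97.59 [-6.5 -2.7 19.7] 0.155 [-0.42  0.56  1.63  0.34  1.17 -0.72]
pivot in tool [211.6  -3.6  -1.5] pitch 0.372 implied lever 0.347
lug z (np.float64(126.67463190393613), np.int64(367))
mean chassis top near 136.23318737808398 1546
```

Run:
```python
from h import *
import pickle
T0=pickle.load(open("top0.pkl","rb"));T=vision.get_image("top")
M=np.array([np.cos(np.radians(9.4)),np.sin(np.radians(9.4))]); Y=np.array([-M[1],M[0]])
def plane(d,lo,hi):
    W=cloud(d); xy=W[...,:2]-np.array([546,222]); s=xy@M; t=xy@Y
    m=(t>50)&(t<110)&(np.abs(s)<105)&(W[...,2]>lo)&(W[...,2]<hi)
    A=np.c_[s[m],t[m],np.ones(m.sum())]; c=np.linalg.lstsq(A,W[m][:,2],rcond=None)[0]
    for _ in range(3):
        r=np.abs(A@c-W[m][:,2])<4; c=np.linalg.lstsq(A[r],W[m][:,2][r],rcond=None)[0]
    return c
a=plane(T0,118,135);b=plane(T,118,150);d=b-a;print(a,b)
# feet: t = 40+~20
for s in(-95,95): print("foot rise", d@[s,62,1], "t=75",d@[s,75,1]); 
print("pad rise",d[2])
o=readout.get_obs();R=Ro.from_rotvec(o["eef_rot"]).as_matrix()
im=T["image"][165:225,200:370,::-1]
cv2.imwrite("pics/fin.png",cv2.resize(im,None,fx=4.7,fy=4.7,interpolation=cv2.INTER_CUBIC))
w=vision.get_image("wrist");cv2.imwrite("pics/finw.png",w["image"][:,:,::-1])
```

```text
[-7.05516165e-03  2.69607479e-02  1.23594663e+02] [-9.05171314e-03 -2.46865451e-02  1.37827912e+02]
foot rise 11.220789302777533 t=75 10.549374493836964
foot rise 10.841444519853775 t=75 10.170029710913205
pad rise 14.233249077032212
```

View pics/fin.png

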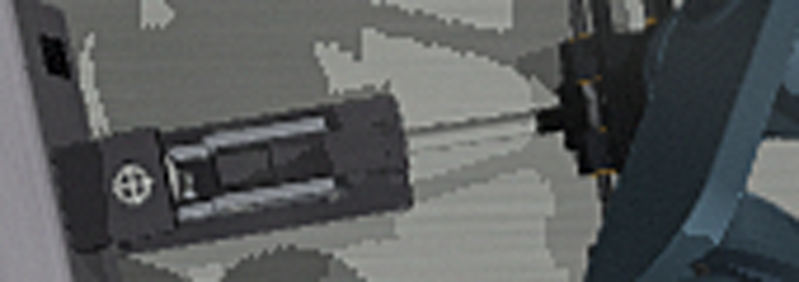

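View pics/finw.png

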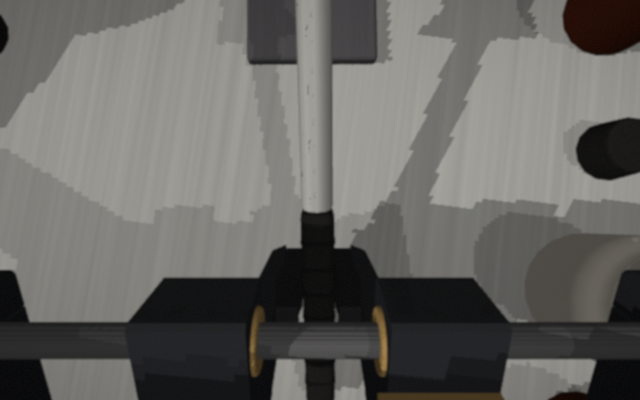

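Run:
```python
from h import *
st()
T=vision.get_image("top")
a=ray(T,200+132/4.7-.4,165+185/4.7-.4,127.3); print("mark",a)
W=cloud(T)
# jack tail: base z<30 back edge and cheeks
x,y,z=W[...,0],W[...,1],W[...,2]
for y0 in range(60,180,15):
    m=(y>y0)&(y<y0+15)&(x>510)&(x<620)&(z>98)&(z<135)
    if m.sum():print(y0,x[m].mean().round(1),np.median(z[m]).round(1),m.sum())
print("tail edge pix",ray(T,200+405/4.7-.4,165+150/4.7-.4,8),"before",ray(T,220+332/5-.4,165+158/5-.4,8))
import pickle
T0=pickle.load(open("top0.pkl","rb"))
D=np.abs(T["image"].astype(int)-T0["image"].astype(int)).max(2)
# bystander check side
S=vision.get_image("side");cv2.imwrite("pics/fs.png",S["image"][:,:,::-1])
```

```text
26.65 [582.8 -23.3  26.7] xaxis [-0.123  0.923  0.363] zaxis [-0.045  0.36  -0.932] yaw 97.6 [-6.9 -1.5 19. ] 0.155 [-0.42  0.56  1.63  0.34  1.17 -0.72]
mark [546.22236551 221.40590943 127.3       ]
90 562.7 98.6 5
105 559.2 102.9 58
120 560.7 106.2 95
135 558.7 111.4 95
150 555.6 114.4 83
165 553.6 116.2 83
tail edge pix [567.17869349  79.5989353    8.        ] before [568.06393016  78.92237913   8.        ]
```

View pics/fs.png

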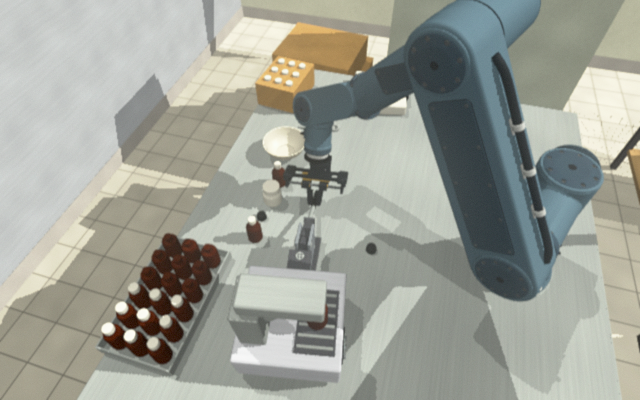

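```bash
python3 -c "
from h import *
print(manip.close_job()); st()"
```

```text
the job is handed in; nothing more can be done
None
the job is handed in; nothing more can be done
```

I jacked the machine up on its lug side and handed the job in at about 26.7 s of the 72 s. The arm was still gripping the bar and holding the handle at the bottom of the stroke. No verdict was reported.

What I did:
1. Slid the jack under the lug; the saddle came to about 2 mm from the pad.
2. Pushed the bar about 56 mm into the socket.
3. Pumped one stroke, with the handle coming right up again and the ratchet holding the machine, then a second stroke down to the stop.

What the last checks before hand-in showed:

| Check | Estimate |
|---|---|
| Pad rise (depth images) | about 14 mm |
| Rise of the two lug-side feet | about 10–11 mm |
| Lever angle, worked out from the pad rise | about 0.29 rad |
| Upward force on the tool | about 19 N and steady |
| Lug mark and jack | within 1 mm of where they were before pumping |
| Bar in the grip | no slip seen; rubber edge at the same pixel in the wrist picture |

I saw no bystander out of place in the last side picture, but I did not measure them.

- **Lever reading:** the arm pose alone implied about 0.35 rad, above the 0.30 stop. I put the difference down to play of the bar in the socket.
- **Camera offset:** the side camera's positions differed from the top camera's by about 4 mm. I relied on offsets within one camera image and on the wrist camera.

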